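# Fit a tank breather to a hydraulic power pack by its bayonet

## Robot

A 7-joint arm with a two-finger parallel gripper is mounted at the origin on the work surface. World frame = base frame: x ahead of the robot, y to its left, z up, the work surface at z = 0. Lengths are in m, angles in rad, forces in N, time in s.
With the tool pointing down it reaches from about 0.4 to 0.85 m from the base axis. Payload 10.4 kg.
Tool frame: the origin (TCP) lies at the very end of the fingers, on their centre line; the grasp point (between the pads) lies r.hold_point_z behind it (r.hold_point_z is the distance from the TCP to the grasp point, in m); z points along the fingers, y is the direction in which the jaws open and shut (so a half turn about z gives the same grasp; the last joint's range is limited). The gripper opens to 87 mm and grips with 3 to 60 N. Pads are 19 mm wide; open, the fingers measure 117 mm over their backs; the gripper's body (75 mm by 190 mm) begins 51 mm behind the grasp point.
Start: joints at [-1.305, 0.332, -0.065, 1.46, 0.022, 1.35, -0.088], TCP at [0.178, 0.599, 0.223] pointing down, gripper open.
Joint ranges: [-2.6, 2.6], [-0.5, 2.12], [-1.47, 1.34], [0.16, 2.42], [-1.27, 4.41], [0.06, 2.06], [-2.6, 2.6]. Speed limits (rad/s): [2.22, 2.22, 2.79, 2.79, 3.14, 3.14, 3.14].

## Interface

Orientations are given as a unit quaternion [x, y, z, w].
In Python, from bench import r gives the robot as it stands.
- The arm moves only by the tool send_rows, never from a script. Its argument "commands" is a list of rows, each a list of 7 numbers: the shift along the world's x, y, z normalised to -1 to 1, where 1 is 0.03 m, then the turn, a rotation vector about the world's x, y, z normalised to -1 to 1, where 1 is 5 degrees, then the gripper command: -1 is fully open, 1 is shut, values between are in proportion. In form: [[tx, ty, tz, ax, ay, az, jaw], ...]. A call has 1 to 10 rows; each row shifts and turns the pose as measured when the row begins; what a row does not reach is not made up. A row lasts 1/12 s, in which the tool goes at most 41.7 mm and 7.16 degrees, less where a joint would pass 70% of its speed; a pose out of reach is approached as far as the arm can. A call with a number of a shift or a turn outside -1 to 1 is refused whole. A call with a gripper value outside its range is refused whole. The fingers move at their own pace and stop on an object; "grip_force" is the grip in N (left out, the last holds). Time passes only in rows, so rows that do not move let the fingers close. It gives the time, the measured TCP pose, the force and the opening at its end, in the units of the state.
- r.read_state(): the state, without advancing time (a new reading comes with each control period).
- r.camera(name): name is "side" or "top" or "wrist"; returns the picture (384x512x3 uint8, blue, green, red); there is no depth.
- r.calibration(name): a dict with "K" (3x3 intrinsics, pixels), "R" (3x3) and "t" (3): a world point X has camera coordinates R X + t; the wrist camera has in their place "mount" (4x4, takes a point from camera to tool coordinates, whose origin is the TCP and whose axes are the flange's). Camera axes: x right, y down, z forward; pixel columns grow to the right and rows downward; lengths in m; the calibration is good to about 2 mm. A picture is of the moment at which its call begins: read the wrist's pose just before it. calibration takes no time and is no camera call.
- r.close_job(): hands the job in, once; it reports no verdict.
The state is a dict: "time": time; "joint_positions": joint angles; "joint_vel": joint speeds; "joint_torque": joint torques, N m; "ee_pos": TCP position; "eef_rot": TCP orientation; "ft_force": force on the tool from outside, world axes, zero at the start; "torque": the same for the moment, N m; "width": finger opening in m.
Only numpy, scipy, OpenCV 4.12 (cv2) and the standard library are available. Lean on these libraries where they do the work, as an engineer would, in place of code of your own. Each camera call takes 0.05 s, during which the arm holds its last target.

## Task

Take the pleated breather filter with the orange wing grip out of the sloping rack, stand it upright on the bench and let go of it, then take it again from above by the wing grip. Lower it pins first through the two openings of the round adaptor on the hydraulic tank and turn it clockwise, as seen from above, until it comes up against its stop and is drawn down tight on the rubber seal, then let go. Leave the other goods where they are.

Things in the scene. Friction and masses are not known exactly. Their poses are not given: they have to be found in the camera images.
- breather_mid (a point): Loose tank breather filter, 134 mm long, 0.27 to 0.41 kg; point on its axis half-way up (67 mm from either end). z: axis from plug end to grip end; y: along the wing grip and through both pins. Starts lying in one rack bay, axis at 45 deg, grip end up and away from the robot, wing grip level. Stands safely on its plug end.
- breather_body (a point): Breather's cream pleated body, round, 56 mm across, rigid, 30 to 96 mm above the plug end; this point on the axis, 84 mm above the plug end. Above it: black cap 58 mm across, 96 to 106 mm. Below it: black seal flange 78 mm across, 22 to 30 mm. Centre of mass 60 mm up.
- breather_grip (a point): Breather's orange wing grip on top of the cap: flat-sided bar 18 mm thick (x), 54 mm long (y), 28 mm high (106 to 134 mm above the plug end), white mark near each end. This point is its middle, on the axis, 120 mm above the plug end.
- breather_plug (a point): Centre of the breather's plug end. The plug is 42 mm across, 22 mm long, with a chamfered foot. Two round steel pins, 8 mm thick, stick out of it along +y and -y; their centre lines are 6 mm above the plug end, their tips 30 mm from the axis.
- rack: Fixed green sloping stock rack, 240 mm wide (y); x leads up the slope; origin at bench height. Bay axes at y = +-57 mm; lower canister ends at (-100, +-57, 34) mm on a toe stop, bodies on two rubber rails. The sides are free for fingers; a canister lifts off straight up or square to the slope. Base x from -145 to 55 mm; canisters reach 145 mm high.
- adaptor_mouth (a point): Bayonet adaptor: upright aluminium collar 82 mm across on the tank's lid. Point: centre of the top of its free seal ring, 154 mm above the bench. y axis: through the two pin openings (either pin fits either), each with a white block outside the collar. Plug has 2 mm clearance all round, pins 5 mm to each side (about 10 deg of yaw).
- adaptor: The same adaptor, origin on the tank's lid, y through the openings. Set in freely, the flange rests on the seal and the pins are just under the lips: it turns without pushing. Clockwise seen from above the lips draw it down about 3 mm, fully from 62 deg of turn; hard stop near 78 deg. Stiff, up to about 1 N m; it stays where it is left.
- seal (a joint): How far the adaptor's black rubber seal ring is pressed down, in m: 0 when free, about 0.003 with the breather locked on. It pushes up with 5 N at first and 3 N more for each mm.
- tank: Hydraulic power pack, fixed: grey tank 250 mm (x) by 290 mm (y) by 120 mm high; origin at bench height under its centre. The adaptor stands at (-75, 0) mm; motor, pump block and valves stand on the rear half of the lid (x above 5 mm), up to 225 mm above the bench.
- carton_a_mid (a point): Bystander: cardboard stock box 100 x 130 x 70 mm. Its middle.
- carton_b_mid (a point): Bystander: cardboard stock box 120 x 90 x 55 mm. Its middle.
- elbow_pipe_mid (a point): Bystander: bent aluminium pipe, 18 mm thick, about 150 x 110 mm, lying flat, with red end caps. Its middle.
- spanner_mid (a point): Bystander: steel spanner, 200 mm long, lying flat along x. Its middle.
- grease_tin_mid (a point): Bystander: dark red tin, 72 mm across, 85 mm high. Its middle.
- tape_roll_mid (a point): Bystander: roll of brown packing tape lying flat, 96 mm across, 48 mm high. Its middle.
- pipe_flange_mid (a point): Bystander: steel pipe flange, 90 mm across, 42 mm high. Its middle.
- filter_can_mid (a point): Bystander: dark oil-filter can with a grey band, 56 mm across, 108 mm long, lying in the rack's other bay, z axis up the slope. Its middle.
Not all that is in view belongs to the job. Leave any purple look-alike of the part that bears breather_mid alone.

How it is judged:
On the way:
1. the breather stands upright on the bench and has been let go (angle between breather_mid's own z axis and vertical below 0.08 rad and height (world z) of breather_mid between 0.061 and 0.073 m and linear speed of breather below 0.03 m/s and contact force between the fingers and breather below 0.2 N), for 0.2 s.
At the end, for the whole second after the job is handed in: The breather is upright in the adaptor (axis within 5 mm of the adaptor's, tilt under 0.06 rad), turned clockwise at least 63 degrees from the openings, its middle under 43.5 mm above the free seal's top and the seal pressed in over 2 mm; at rest and let go (horizontal distance between breather_mid and adaptor_mouth below 0.005 m and z of breather_mid in the frame of adaptor_mouth below 0.0435 m and value of joint seal above 0.002 m and angle between breather_mid's own z axis and vertical below 0.06 rad and angle between the y axis of breather_mid and the y axis of adaptor_mouth, either way round above 1.1 rad and linear speed of breather below 0.02 m/s and contact force between the fingers and breather below 0.2 N); the robot touches nothing.
It fails at once if another thing on the bench or in the rack is moved by more than 25 mm (distance of any of carton_a_mid, carton_b_mid, elbow_pipe_mid, spanner_mid, grease_tin_mid, tape_roll_mid, pipe_flange_mid, filter_can_mid from where it was at the start of the episode above 0.025 m).
It also fails if it takes over 70 s, if anything falls off the work surface, if the arm or the gripper's body presses on something with over 40 N, if the wrist force passes 120 N, or if a joint passes its speed limit or range.

## Working session

There is one attempt and no reset: what is moved stays moved. The work goes in short steps, Python scripts to look and compute and a tool call to move; the robot and the scene stay as the last step left them, time stands still between calls to the robot, and variables do not carry over. Pictures are saved under pics/ and viewed, and the job is handed in when it is done.

Besides the shell and the picture viewer there is one more tool, called after ">>>" as name(argument=value, ...), one argument or row to a line, values as JSON. send_rows: Moves the arm, as the interface text tells. Scaled input: -1 to 1 covers 0.03 m each way for a shift and 5 degrees each way for a turn. Its arguments: {"type":"object","properties":{"commands":{"type":"array"},"grip_force":{"type":"number"}},"required":["commands"]}

```bash
ls; mkdir -p pics; cat > h.py <<'E'
import numpy as np, cv2
from scipy.spatial.transform import Rotation as Rot
from bench import r
E
python3 - <<'E'
from h import *
s=r.read_state(); print({k:np.round(v,3) for k,v in s.items()}, r.hold_point_z)
for n in ["side","top","wrist"]:
    cv2.imwrite(f"pics/{n}0.png", r.camera(n)); print(n,{k:np.round(v,4).tolist() for k,v in r.calibration(n).items()})
E
```

```text
pics
{'time': np.float64(0.0), 'joint_positions': array([-1.305,  0.333, -0.065,  1.461,  0.022,  1.35 , -0.088]), 'joint_vel': array([-0.001,  0.001,  0.001,  0.001, -0.002, -0.   ,  0.002]), 'joint_torque': array([ 1.0000e-03, -6.2326e+01,  2.6000e-02, -3.8988e+01, -6.1000e-02,
        4.0000e-02,  0.0000e+00]), 'ee_pos': array([0.178, 0.599, 0.222]), 'eef_rot': array([ 0.144,  0.99 , -0.001, -0.   ]), 'ft_force': array([0.328, 0.279, 0.271]), 'torque': array([ 0.032,  0.033, -0.015]), 'width': np.float64(0.087)} 0.0187
side {'K': [[423.5605, 0.0, 246.7384], [0.0, 423.5605, 191.9555], [0.0, 0.0, 1.0]], 'R': [[0.9972, -0.0743, -0.0101], [-0.0635, -0.7654, -0.6404], [0.0398, 0.6392, -0.768]], 't': [-0.4831, 0.0859, 1.7872]}
top {'K': [[440.0909, 0.0, 257.1812], [0.0, 440.0909, 186.1559], [0.0, 0.0, 1.0]], 'R': [[0.0087, -0.9997, 0.0208], [-0.9864, -0.012, -0.1639], [0.1641, -0.0191, -0.9863]], 't': [-0.0436, 0.5193, 1.4801]}
wrist {'K': [[331.3412, 0.0, 252.8884], [0.0, 331.3412, 193.164], [0.0, 0.0, 1.0]], 'mount': [[-0.0004, -0.9544, -0.2985, 0.0838], [1.0, -0.0002, -0.0007, -0.0003], [0.0006, -0.2985, 0.9544, -0.163], [0.0, 0.0, 0.0, 1.0]]}
```

View pics/side0.png

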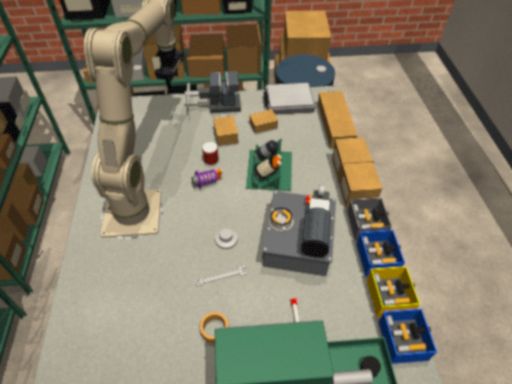

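View pics/top0.png

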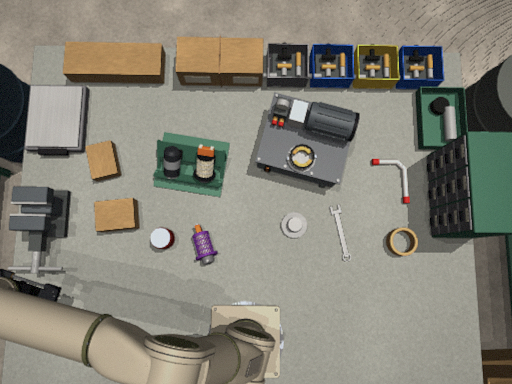

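View pics/wrist0.png

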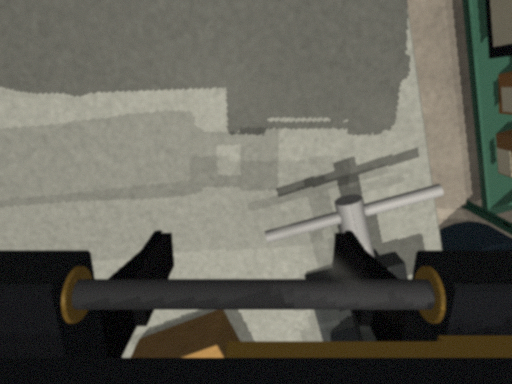

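The top view shows the breather (white body, orange grip) in the rack bay at about (205,162), the filter can at (172,160), the tank adaptor at about (302,157) and the purple look-alike at (203,243). I'll enlarge these.

```bash
python3 - <<'E'
from h import *
t=cv2.imread("pics/top0.png"); s=cv2.imread("pics/side0.png")
a=cv2.resize(t[125:205,145:245],(800,640)[0:2],interpolation=cv2.INTER_CUBIC)[:600]
cv2.imwrite("pics/t_rack.png",a)
cv2.imwrite("pics/t_adp.png",cv2.resize(t[125:195,255:355],(800,560),interpolation=cv2.INTER_CUBIC))
cv2.imwrite("pics/s_both.png",cv2.resize(s[130:250,235:345],(550,600),interpolation=cv2.INTER_CUBIC))
E
```

```text
(no output)
```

View pics/t_rack.png

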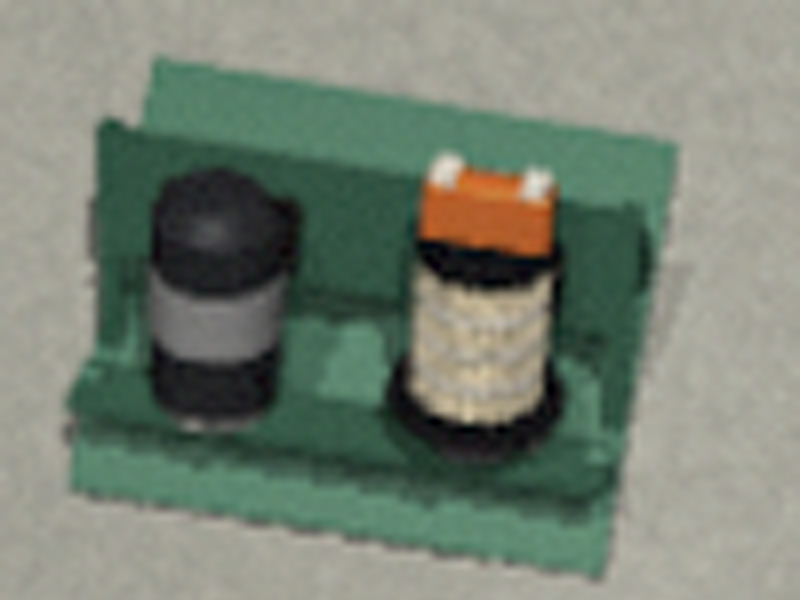

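View pics/t_adp.png

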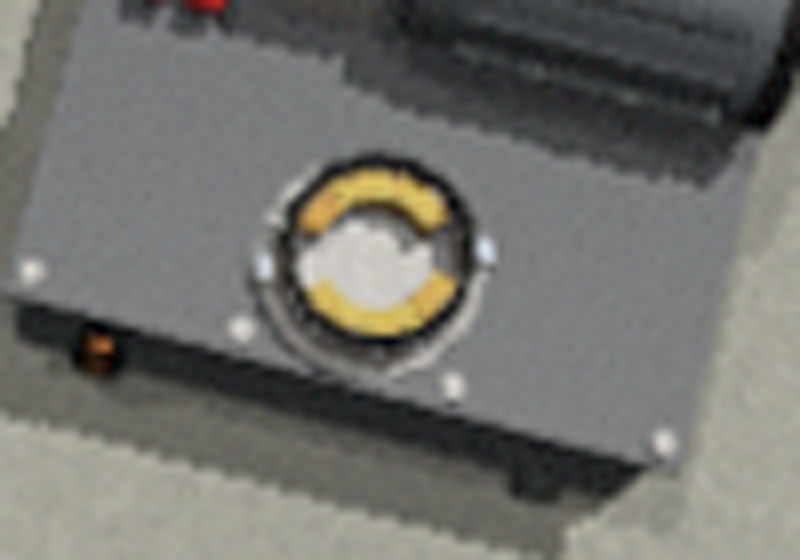

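View pics/s_both.png

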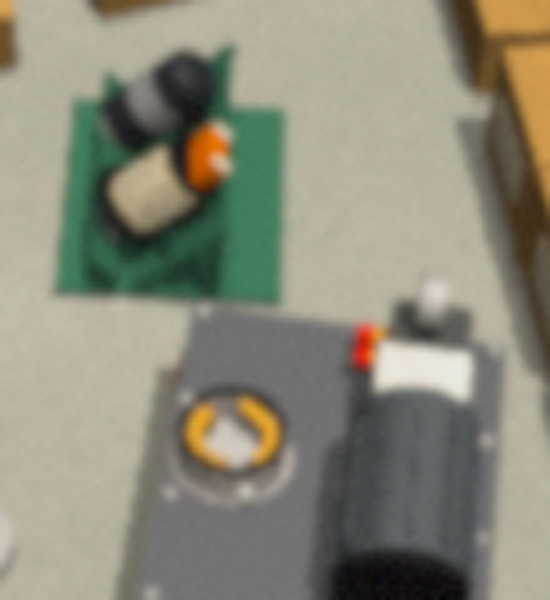

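```bash
cat >> h.py <<'E'
CAL={n:r.calibration(n) for n in ["side","top","wrist"]}
def ray(name,uv,state=None):
    c=CAL[name]; K=c["K"]; d=np.linalg.inv(K)@np.array([uv[0],uv[1],1.])
    if name!="wrist":
        R=np.array(c["R"]);t=np.array(c["t"]); return -R.T@t, R.T@d/np.linalg.norm(d)
    M=np.array(c["mount"]); Rt=Rot.from_quat(state["eef_rot"]).as_matrix()
    o=np.array(state["ee_pos"])+Rt@M[:3,3]; d=Rt@M[:3,:3]@d
    return o,d/np.linalg.norm(d)
def onz(name,uv,z,state=None):
    o,d=ray(name,uv,state); return o+d*(z-o[2])/d[2]
def tri(*rays):
    A=np.zeros((3,3));b=np.zeros(3)
    for o,d in rays:
        P=np.eye(3)-np.outer(d,d);A+=P;b+=P@o
    x=np.linalg.solve(A,b); return x,[np.linalg.norm(np.cross(x-o,d)) for o,d in rays]
def proj(name,X,state=None):
    c=CAL[name];X=np.array(X,float)
    if name!="wrist": p=np.array(c["R"])@X+np.array(c["t"])
    else:
        M=np.array(c["mount"]); Rt=Rot.from_quat(state["eef_rot"]).as_matrix()
        q=Rt.T@(X-np.array(state["ee_pos"])); p=M[:3,:3].T@(q-M[:3,3])
    p=np.array(c["K"])@p; return p[:2]/p[2]
E
python3 - <<'E'
from h import *
f=lambda u,v:(145+u/8-.44,125+v/8-.44)
C=[onz("top",f(*p),0.004) for p in [(72,492),(603,578),(677,145),(155,62)]]
for c in C: print("corner",c.round(4))
C=np.array(C)
yx=(C[0]-C[1])+(C[3]-C[2]); xa=(C[3]-C[0])+(C[2]-C[1])
print("rack yaw from y",np.degrees(np.arctan2(-yx[0],yx[1])),"from x",np.degrees(np.arctan2(xa[1],xa[0])), np.linalg.norm(C[0]-C[1]),np.linalg.norm(C[3]-C[0]))
ctr=C.mean(0)
for yaw in [np.arctan2(-yx[0],yx[1])]:
    R=np.array([[np.cos(yaw),-np.sin(yaw)],[np.sin(yaw),np.cos(yaw)]])
    o=ctr[:2]+R@[45,0]*np.array(.001) if 0 else ctr[:2]-R@np.array([-.045,0])
    print("rack origin",o)
    for nm,l in dict(plug=0,mid=.067,body=.084,grip=.12,top=.134).items():
        p=np.r_[o+R@np.array([-.1+l*.7071,-.057]),.034+l*.7071]; print(nm,p.round(4),"top px",proj("top",p).round(1),"side px",proj("side",p).round(1))
# white marks
for u in [(200.4,146.),(211.8,147.6)]: print("mark",onz("top",u,.128).round(4))
# adaptor blocks + ring
g=lambda u,v:(255+u/8-.44,125+v/8-.44)
for p in [(264,265),(486,250)]:
    print("blk",onz("top",g(*p),.145).round(4))
t=cv2.imread("pics/top0.png");s=cv2.imread("pics/side0.png")
for n,im,roi in [("top",t,(255,125,355,195)),("side",s,(260,190,300,240))]:
    hsv=cv2.cvtColor(im,cv2.COLOR_BGR2HSV); m=cv2.inRange(hsv,(15,110,120),(35,255,255)); q=np.zeros_like(m);x0,y0,x1,y1=roi;q[y0:y1,x0:x1]=m[y0:y1,x0:x1]
    pts=cv2.findNonZero(q)[:,0].astype(np.float32); e=cv2.fitEllipse(cv2.convexHull(pts)); print(n,len(pts),e); 
    print(onz(n,e[0],.15).round(4))
    for o in ["orange"]:
        m=cv2.inRange(hsv,(5,150,120),(15,255,255)); 
E
```

```text
corner [0.5221 0.3274 0.004 ]
corner [0.4865 0.0923 0.004 ]
corner [0.6839 0.0634 0.004 ]
corner [0.7191 0.2994 0.004 ]
rack yaw from y -8.55097483245313 from x -8.200282374315508 0.23777926039083366 0.19900163256444134
rack origin [0.64742646 0.1889054 ]
plug [0.5401 0.1474 0.034 ] top px [203.9 180.2] side px [256.7 173.2]
mid [0.5869 0.1404 0.0814] top px [205.  164.1] side px [267.7 166.4]
body [0.5988 0.1386 0.0934] top px [205.3 159.9] side px [270.6 164.6]
grip [0.624  0.1348 0.1189] top px [205.9 150.9] side px [276.7 160.8]
top [0.6338 0.1333 0.1288] top px [206.1 147.3] side px [279.2 159.3]
mark [0.638  0.1524 0.128 ]
mark [0.633  0.1147 0.128 ]
blk [ 0.5983 -0.1347  0.145 ]
blk [ 0.6058 -0.2257  0.145 ]
top 128 ((301.845458984375, 156.16818237304688), (19.83839988708496, 20.4964542388916), 170.1543731689453)
[ 0.6028 -0.1809  0.15  ]
side 115 ((281.0970458984375, 216.0477752685547), (14.57188892364502, 19.47756004333496), 92.42363739013672)
[ 0.6011 -0.1806  0.15  ]
```

```bash
cat >> h.py <<'E'
def Rtool(xaz,tilt,tiltaz):
    # tool z = down tilted by 'tilt' toward azimuth tiltaz ; tool x azimuth xaz before the tilt (deg)
    a=np.radians(xaz); x=np.array([np.cos(a),np.sin(a),0]); z=np.array([0,0,-1.]); y=np.cross(z,x)
    R0=np.c_[x,y,z]; b=np.radians(tiltaz); ax=np.array([np.sin(b),-np.cos(b),0])
    return Rot.from_rotvec(np.radians(tilt)*ax).as_matrix()@R0
def goto(p,R):
    s=r.read_state(); d=(np.array(p)-s["ee_pos"])/.03
    rv=(Rot.from_matrix(R)*Rot.from_quat(s["eef_rot"]).inv()).as_rotvec()
    rv=np.degrees(rv)/5
    print("t",round(float(s["time"]),2),"pos",np.round(s["ee_pos"],4),"F",np.round(s["ft_force"],1),"T",np.round(s["torque"],2),"w",round(float(s["width"]),4))
    print(" shift units",d.round(2)," turn units",rv.round(2),"q",np.round(s["joint_positions"],2))
E
python3 - <<'E'
from h import *
R=Rtool(171.6,10,-8.4); print(R.round(3))
goto([.599,.1385,.26],R)
E
```

```text
[[-0.974  0.146  0.172]
 [ 0.144  0.989 -0.025]
 [-0.174  0.    -0.985]]
t 0.15 pos [0.1779 0.5989 0.2219] F [-0.   1.   0.1] T [-0.02 -0.01  0.03] w 0.0871
 shift units [ 14.04 -15.35   1.27]  turn units [-0.42 -1.96  1.63] q [-1.3   0.33 -0.06  1.46  0.02  1.35 -0.09]
```

>>> send_rows(
  commands=[
    [0.6, -0.9, 0.2, 0, 0, 0.1, -1],
    [0.6, -0.9, 0.2, 0, 0, 0.1, -1],
    [0.6, -0.9, 0.1, 0, 0, 0.1, -1],
    [0.65, -0.85, 0.1, 0, 0, 0.1, -1],
    [0.65, -0.85, 0.1, 0, 0, 0.1, -1],
    [0.65, -0.85, 0.1, 0, 0, 0.1, -1],
    [0.65, -0.85, 0.1, 0, 0, 0.1, -1],
    [0.65, -0.85, 0.1, 0, 0, 0.1, -1],
    [0.65, -0.85, 0.1, 0, 0, 0.1, -1],
    [0.65, -0.85, 0.1, 0, 0, 0.1, -1],
  ],
  grip_force=40,
)

```text
time: 0.98
ee_pos: [0.3661, 0.3301, 0.2544]
eef_rot: [0.092, 0.996, -0.003, -0.003]
ft_force: [0.8, -0.3, 0.6]
width: 0.0873
```

```bash
python3 - <<'E'
from h import *
goto([.599,.1385,.26],Rtool(171.6,10,-8.4))
E
```

```text
t 0.98 pos [0.3661 0.3301 0.2544] F [ 0.8 -0.3  0.6] T [ 0.05 -0.02  0.01] w 0.0873
 shift units [ 7.76 -6.39  0.19]  turn units [-0.26 -2.04  0.43] q [-0.96  0.03  0.13  1.75 -0.    1.37  0.56]
```

>>> send_rows(
  commands=[
    [0.95, -0.8, 0, 0, -0.2, 0.05, -1],
    [0.95, -0.8, 0, 0, -0.2, 0.05, -1],
    [0.95, -0.8, 0, 0, -0.2, 0.05, -1],
    [0.95, -0.8, 0, 0, -0.2, 0.05, -1],
    [0.95, -0.8, 0, -0.1, -0.2, 0.05, -1],
    [0.95, -0.8, 0, -0.1, -0.2, 0.05, -1],
    [0.95, -0.8, 0, -0.1, -0.2, 0.05, -1],
    [0.9, -0.7, 0, 0, -0.2, 0.05, -1],
    [0.4, 0, 0, 0, -0.2, 0, -1],
    [0, 0, 0, 0, -0.2, 0, -1],
  ],
)

```text
time: 1.82
ee_pos: [0.617, 0.1202, 0.2548]
eef_rot: [0.078, 0.993, -0.011, 0.09]
ft_force: [-0.5, 1.7, -0.3]
width: 0.0873
```

```bash
python3 - <<'E'
from h import *
goto([.599,.1385,.26],Rtool(171.6,10,-8.4))
s=r.read_state(); cv2.imwrite("pics/w1.png",r.camera("wrist"))
for l in (0,.08,.12,.134):
    print(l,proj("wrist",[.5401+l*.699,.1474-l*.1045,.034+l*.7071],s).round(1))
E
```

```text
t 1.82 pos [0.617  0.1202 0.2548] F [-0.5  1.7 -0.3] T [0.15 0.26 0.01] w 0.0873
 shift units [-0.6   0.61  0.17]  turn units [0.11 0.05 0.11] q [-0.65  0.2   0.39  1.59  0.01  1.21  1.14]
0 [269.6  53.9]
0.08 [270.8 123.7]
0.12 [271.5 162.7]
0.134 [271.8 177.1]
```

View pics/w1.png

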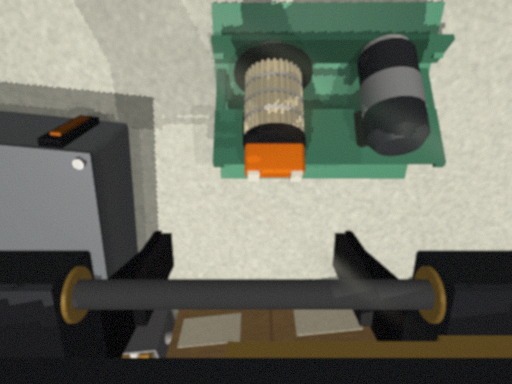

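>>> send_rows(
  commands=[
    [-0.5, 0.5, 0, 0.1, 0.05, 0.1, -1],
    [-0.1, 0.1, 0, 0, 0, 0, -1],
    [0, 0, 0, 0, 0, 0, -1],
  ],
)

```text
time: 2.12
ee_pos: [0.5951, 0.1393, 0.2541]
eef_rot: [0.073, 0.994, -0.007, 0.087]
ft_force: [0.2, -1.1, 0.8]
width: 0.087
```

```bash
python3 - <<'E'
from h import *
goto([.599,.1385,.26],Rtool(171.6,10,-8.4))
s=r.read_state(); im=r.camera("wrist"); cv2.imwrite("pics/w2.png",im)
goto([.599,.1385,.26],Rtool(171.6,10,-8.4))
for l in (0,.08,.12,.134):
    print(l,proj("wrist",[.5401+l*.699,.1474-l*.1045,.034+l*.7071],s).round(1))
hsv=cv2.cvtColor(im,cv2.COLOR_BGR2HSV)
m=cv2.inRange(hsv,(3,150,120),(16,255,255)); m[220:]=0; m[:, :200]=0
x,y,w,h=cv2.boundingRect(m); print("orange bbox",x,y,w,h,cv2.minAreaRect(cv2.findNonZero(m)))
m=cv2.inRange(hsv,(15,30,90),(32,140,255)); m[:40]=0;m[150:]=0;m[:,:220]=0;m[:,340:]=0
n,l,st,c=cv2.connectedComponentsWithStats(m); i=1+st[1:,4].argmax(); print(st[i],c[i])
E
```

```text
t 2.12 pos [0.5951 0.1393 0.2541] F [ 0.2 -1.1  0.8] T [ 0.04  0.17 -0.03] w 0.087
 shift units [ 0.13 -0.03  0.2 ]  turn units [ 0.01 -0.01  0.01] q [-0.68  0.16  0.37  1.63  0.02  1.21  1.1 ]
t 2.17 pos [0.5953 0.1396 0.2542] F [0.2 0.9 0.5] T [ 0.04  0.21 -0.01] w 0.0873
 shift units [ 0.12 -0.04  0.19]  turn units [ 0.   -0.01 -0.  ] q [-0.68  0.16  0.37  1.63  0.02  1.21  1.1 ]
0 [253.2  80.5]
0.08 [253.1 149.4]
0.12 [253.1 187.9]
0.134 [253.  202.1]
orange bbox 227 169 58 33 ((255.5, 185.0), (32.0, 57.0), 90.0)
[ 227   87   58   63 3108] [255.5971686  119.67277992]
```

View pics/w2.png

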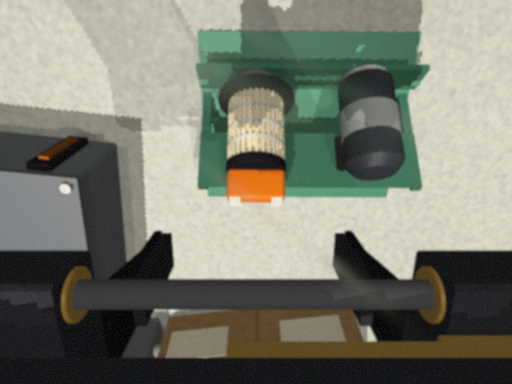

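>>> send_rows(
  commands=[
    [0.05, 0, -0.8, 0, 0, 0, -1],
    [0.05, 0, -0.9, 0, 0, 0, -1],
    [0, 0, -0.9, 0, 0, 0, -1],
    [0, 0, -0.9, 0, 0, 0, -1],
    [0, 0, -0.8, 0, 0, 0, -1],
    [0, 0, -0.6, 0, 0, 0, -1],
    [0, 0, -0.3, 0, 0, 0, -1],
    [0, 0, 0, 0, 0, 0, -1],
  ],
)

```text
time: 2.83
ee_pos: [0.5986, 0.1415, 0.0954]
eef_rot: [0.07, 0.993, -0.005, 0.09]
ft_force: [0.2, -1.0, 0.1]
width: 0.0871
```

```bash
python3 - <<'E'
from h import *
goto([.599,.140,.0722],Rtool(171.6,10,-8.4))
im=r.camera("top"); cv2.imwrite("pics/t3.png",cv2.resize(im[110:210,130:260],(780,600)))
im=r.camera("wrist"); cv2.imwrite("pics/w3.png",im)
E
```

```text
t 2.83 pos [0.5986 0.1415 0.0954] F [ 0.2 -1.   0.1] T [0.02 0.22 0.05] w 0.0871
 shift units [ 0.01 -0.05 -0.77]  turn units [-0.03  0.07 -0.06] q [-0.66  0.3   0.35  1.82 -0.03  0.88  1.12]
```

View pics/w3.png

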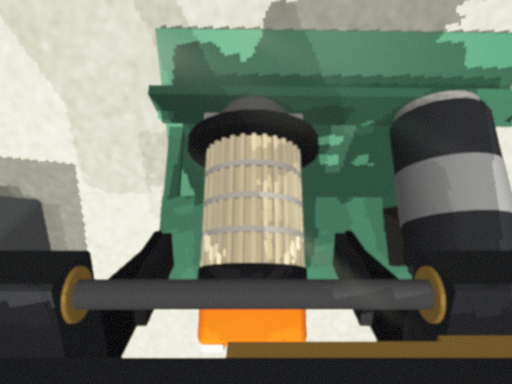

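The breather body (columns 203–304, centre 253) sits centred between the fingers (about 163 and 345). I'll go down the rest and close.

>>> send_rows(
  commands=[
    [0, 0, -0.5, 0, 0, 0, -1],
    [0, -0.05, -0.3, 0, 0.05, 0, -1],
    [0, 0, -0.1, 0, 0, 0, -1],
    [0, 0, 0, 0, 0, 0, 1],
    [0, 0, 0, 0, 0, 0, 1],
    [0, 0, 0, 0, 0, 0, 1],
    [0, 0, 0, 0, 0, 0, 1],
    [0, 0, 0, 0, 0, 0, 1],
  ],
  grip_force=45,
)

```text
time: 3.6
ee_pos: [0.6052, 0.1419, 0.079]
eef_rot: [0.071, 0.993, -0.001, 0.094]
ft_force: [0.1, 0.2, 0.5]
width: 0.0615
```

```bash
python3 - <<'E'
from h import *
goto([.599,.140,.0722],Rtool(171.6,10,-8.4))
E
```

```text
t 3.6 pos [0.6052 0.1419 0.079 ] F [0.1 0.2 0.5] T [ 0.01  0.28 -0.05] w 0.0615
 shift units [-0.21 -0.06 -0.23]  turn units [-0.1   0.18 -0.06] q [-0.64  0.33  0.35  1.82 -0.05  0.83  1.14]
```

>>> send_rows(
  commands=[
    [-0.2, -0.05, -0.25, -0.05, 0.15, -0.05, -0.4],
    [-0.1, 0, -0.15, 0, 0.05, 0, -0.4],
    [0, 0, 0, 0, 0, 0, -0.4],
  ],
  grip_force=45,
)

```text
time: 3.85
ee_pos: [0.5957, 0.1405, 0.0667]
eef_rot: [0.073, 0.994, -0.004, 0.085]
ft_force: [-0.4, -0.0, 0.0]
width: 0.0612
```

```bash
python3 - <<'E'
from h import *
goto([.599,.140,.0722],Rtool(171.6,10,-8.4))
E
```

```text
t 3.85 pos [0.5957 0.1405 0.0667] F [-0.4 -0.   0. ] T [ 0.01  0.12 -0.02] w 0.0612
 shift units [ 0.11 -0.02  0.18]  turn units [-0.05 -0.03 -0.01] q [-0.65  0.34  0.35  1.84 -0.05  0.83  1.13]
```

>>> send_rows(
  commands=[
    [0.05, 0, 0.05, 0, 0, 0, 1],
    [0, 0, 0, 0, 0, 0, 1],
    [0, 0, 0, 0, 0, 0, 1],
    [0, 0, 0, 0, 0, 0, 1],
  ],
  grip_force=45,
)

```text
time: 4.18
ee_pos: [0.5965, 0.1417, 0.0677]
eef_rot: [0.072, 0.994, -0.004, 0.085]
ft_force: [0.3, -0.4, -0.4]
width: 0.0549
```

```bash
python3 - <<'E'
from h import *
goto([.599,.140,.0722],Rtool(171.6,10,-8.4))
E
```

```text
t 4.18 pos [0.5965 0.1417 0.0677] F [ 0.3 -0.4 -0.4] T [ 0.11  0.32 -0.05] w 0.0549
 shift units [ 0.08 -0.06  0.15]  turn units [-0.06 -0.05 -0.02] q [-0.65  0.34  0.35  1.84 -0.06  0.83  1.13]
```

>>> send_rows(
  commands=[
    [0, 0, 0.4, 0, 0, 0, 1],
    [0, 0, 0.7, 0, 0, 0, 1],
    [0, 0, 0.9, 0, 0, 0, 1],
    [0, 0, 0.9, 0, 0, 0, 1],
    [0, 0, 0.9, 0, 0, 0, 1],
    [0, 0, 0.9, 0, 0, 0, 1],
    [0, 0, 0.5, 0, 0, 0, 1],
    [0, 0, 0, 0, 0, 0, 1],
  ],
)

```text
time: 4.85
ee_pos: [0.5921, 0.1368, 0.2322]
eef_rot: [0.074, 0.994, -0.007, 0.081]
ft_force: [-0.2, 0.3, -2.3]
width: 0.0551
```

```bash
python3 - <<'E'
from h import *
s=r.read_state(); im=r.camera("wrist"); cv2.imwrite("pics/w4.png",im)
goto([.45,.06,.23],Rtool(171.6,10,-8.4))
goto([.45,.06,.23],Rtool(171.6,55,-8.4))
for n in (230,245,250,255): print(onz("top",(n,215),0).round(3))
for n in [(203,243),(294,226),(162,238),(335,207),(345,260)]: print(n,onz("top",n,0.03).round(3))
E
```

```text
t 4.9 pos [0.5918 0.1366 0.2307] F [ 0.7  0.  -2.3] T [0.06 0.23 0.03] w 0.0549
 shift units [-4.73 -2.55 -0.02]  turn units [ 0.   -0.14  0.03] q [-0.68  0.17  0.37  1.66  0.01  1.17  1.11]
t 4.9 pos [0.5918 0.1366 0.2307] F [ 0.7  0.  -2.3] T [0.06 0.23 0.03] w 0.0549
 shift units [-4.73 -2.55 -0.02]  turn units [-1.32 -9.04  0.03] q [-0.68  0.17  0.37  1.66  0.01  1.17  1.11]
[0.423 0.056 0.   ]
[0.423 0.003 0.   ]
[ 0.424 -0.015  0.   ]
[ 0.424 -0.032  0.   ]
(203, 243) [0.323 0.145 0.03 ]
(294, 226) [ 0.384 -0.167  0.03 ]
(162, 238) [0.339 0.285 0.03 ]
(335, 207) [ 0.452 -0.31   0.03 ]
(345, 260) [ 0.27 -0.34  0.03]
```

View pics/w4.png

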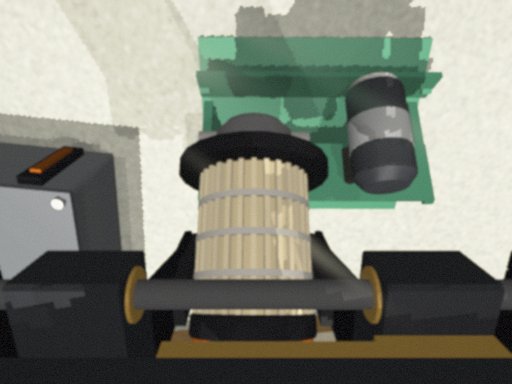

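>>> send_rows(
  commands=[
    [-0.2, -0.4, 0.1, -0.14, -0.95, 0, 1],
    [-0.3, -0.5, 0.1, -0.14, -0.95, 0, 1],
    [-0.3, -0.5, 0, -0.14, -0.95, 0, 1],
    [-0.3, -0.5, 0, -0.14, -0.95, 0, 1],
    [-0.3, -0.5, 0, -0.14, -0.95, 0, 1],
    [-0.3, -0.5, 0, -0.14, -0.95, 0, 1],
    [-0.3, -0.5, 0, -0.14, -0.95, 0, 1],
    [-0.3, -0.5, 0, -0.14, -0.95, 0, 1],
    [-0.3, -0.4, 0, -0.14, -0.95, 0, 1],
    [0, 0, 0, 0, 0, 0, 1],
  ],
)

```text
time: 5.73
ee_pos: [0.5177, 0.0275, 0.2266]
eef_rot: [0.066, 0.921, -0.024, 0.382]
ft_force: [0.0, -0.1, -3.0]
width: 0.0548
```

```bash
python3 - <<'E'
from h import *
goto([.505,0,.23],Rtool(171.6,55,-8.4))
im=r.camera("side"); cv2.imwrite("pics/s5.png",cv2.resize(im[100:260,170:340],(637,600),interpolation=cv2.INTER_CUBIC))
E
```

```text
t 5.73 pos [0.5177 0.0275 0.2266] F [ 0.  -0.1 -3. ] T [ 0.16  1.21 -0.03] w 0.0548
 shift units [-0.42 -0.92  0.11]  turn units [-0.35 -1.96 -0.08] q [-0.34 -0.4  -0.04  2.38  0.69  0.55  0.56]
```

View pics/s5.png

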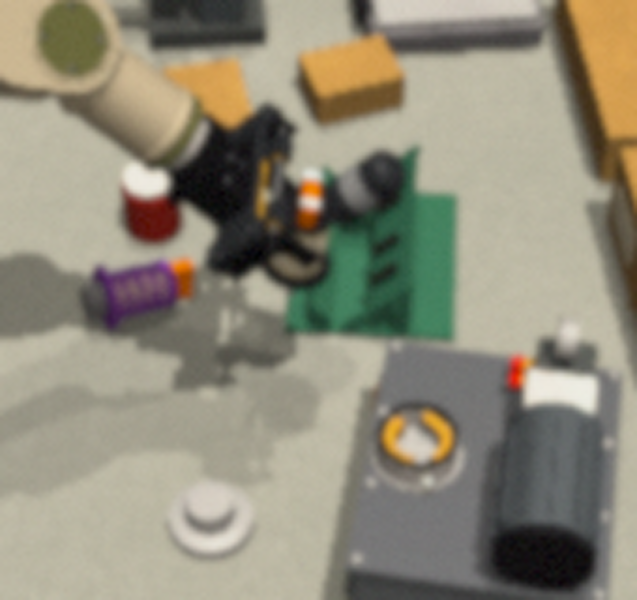

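```bash
python3 - <<'E'
from h import *
g=lambda u,v:(255+u/8-.44,125+v/8-.44)
print("lid corners",onz("top",g(15,295),.12).round(3),onz("top",g(660,465),.12).round(3))
for n,uv,z in [("pipe end",(375,162),.01),("pipe bend",(402,165),.01),("pipe end2",(406,200),.01),("span top",(336,207),.005),("span bot",(346,259),.005),("tape",(402,241),.048)]:
    print(n,onz("top",uv,z).round(3))
R=Rtool(120,55,-60); goto([.5,-.42,.2],R)
R2=Rtool(120,45,-60); goto([.5,-.42,.2],R2)
s=r.read_state(); M=Rot.from_quat(s["eef_rot"]).as_matrix(); print("tilt now",np.degrees(np.arccos(-M[2,2])), "jaw z",M[2,1])
E
```

```text
lid corners [ 0.59  -0.034  0.12 ] [ 0.522 -0.3    0.12 ]
pipe end [ 0.618 -0.461  0.01 ]
pipe bend [ 0.609 -0.558  0.01 ]
pipe end2 [ 0.482 -0.567  0.01 ]
span top [ 0.455 -0.318  0.005]
span bot [ 0.274 -0.349  0.005]
tape [ 0.336 -0.533  0.048]
t 5.78 pos [0.5175 0.0274 0.2257] F [-1.1 -0.9 -4.5] T [ 0.12  1.4  -0.05] w 0.0548
 shift units [ -0.58 -14.91  -0.86]  turn units [ -1.21  -1.69 -10.37] q [-0.35 -0.4  -0.03  2.38  0.7   0.55  0.56]
t 5.78 pos [0.5175 0.0274 0.2257] F [-1.1 -0.9 -4.5] T [ 0.12  1.4  -0.05] w 0.0548
 shift units [ -0.58 -14.91  -0.86]  turn units [ -0.05   0.02 -10.39] q [-0.35 -0.4  -0.03  2.38  0.7   0.55  0.56]
tilt now 44.956578856924054 jaw z 0.004395578311957013
```

>>> send_rows(
  commands=[
    [0, -0.5, 0.4, 0, 0, -0.7, 1],
    [0, -0.7, 0.4, 0, 0, -0.8, 1],
    [-0.1, -0.8, 0.4, 0, 0, -0.8, 1],
    [-0.2, -0.9, 0.3, 0, 0, -0.8, 1],
    [-0.2, -0.9, 0.2, 0, 0, -0.8, 1],
    [-0.2, -0.9, 0.1, 0, 0, -0.8, 1],
    [-0.2, -0.9, 0, 0, 0, -0.8, 1],
    [0, -0.9, 0, 0, 0, -0.8, 1],
    [0, -0.9, 0, 0, 0, -0.8, 1],
    [0, -0.9, 0, 0, 0, -0.8, 1],
  ],
)

```text
time: 6.62
ee_pos: [0.4881, -0.2257, 0.2715]
eef_rot: [0.381, 0.845, -0.156, 0.341]
ft_force: [-0.6, 0.7, -3.4]
width: 0.0552
```

```bash
python3 - <<'E'
from h import *
goto([.5,-.42,.25],Rtool(120,55,-60))
E
```

```text
t 6.62 pos [ 0.4881 -0.2257  0.2715] F [-0.6  0.7 -3.4] T [ 0.96  0.78 -0.01] w 0.0552
 shift units [ 0.4  -6.48 -0.72]  turn units [-1.75 -1.32 -2.25] q [-0.08 -0.31  0.05  2.22  0.81  0.86  0.28]
```

Going on toward the free bench area at about (0.50, -0.42).

>>> send_rows(
  commands=[
    [0, -0.9, 0, -0.2, -0.15, -0.5, 1],
    [0, -0.9, 0, -0.2, -0.15, -0.5, 1],
    [0, -0.9, 0, -0.2, -0.15, -0.5, 1],
    [0, -0.9, -0.1, -0.2, -0.15, -0.5, 1],
    [0.1, -0.9, -0.1, -0.2, -0.15, -0.3, 1],
    [0.1, -0.9, -0.2, -0.2, -0.15, -0.2, 1],
    [0.1, -0.7, -0.2, -0.2, -0.15, 0, 1],
    [0.1, -0.4, -0.2, -0.2, -0.15, 0, 1],
    [0, 0, 0, 0, 0, 0, 1],
  ],
)

```text
time: 7.37
ee_pos: [0.5055, -0.4277, 0.2382]
eef_rot: [0.455, 0.765, -0.235, 0.39]
ft_force: [-1.6, 1.0, -3.1]
width: 0.0548
```

```bash
python3 - <<'E'
from h import *
goto([.5,-.42,.15],Rtool(120,55,-60))
im=r.camera("side"); cv2.imwrite("pics/s6.png",cv2.resize(im[150:340,190:400],(663,600),interpolation=cv2.INTER_CUBIC))
im=r.camera("top"); cv2.imwrite("pics/t6.png",cv2.resize(im[130:290,270:470],(750,600),interpolation=cv2.INTER_CUBIC))
E
```

```text
t 7.37 pos [ 0.5055 -0.4277  0.2382] F [-1.6  1.  -3.1] T [ 1.36  0.78 -0.05] w 0.0548
 shift units [-0.18  0.26 -2.94]  turn units [-0.11 -0.12  0.34] q [ 0.13 -0.02  0.2   2.16  1.27  0.62 -0.13]
```

View pics/s6.png

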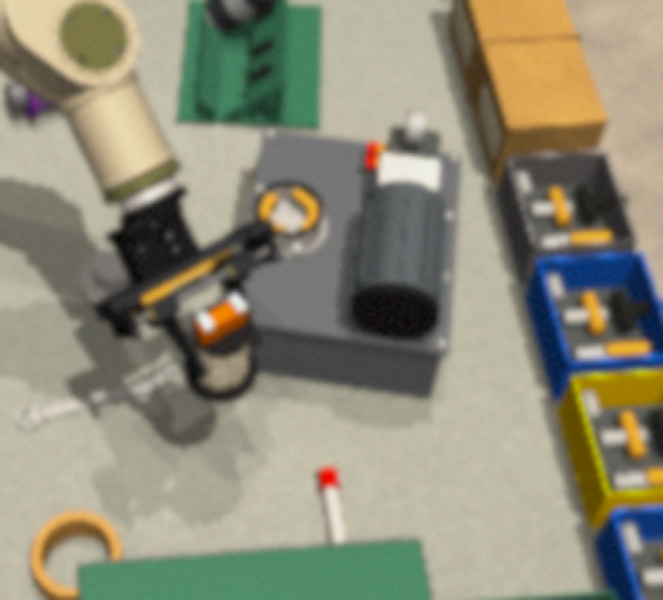

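View pics/t6.png

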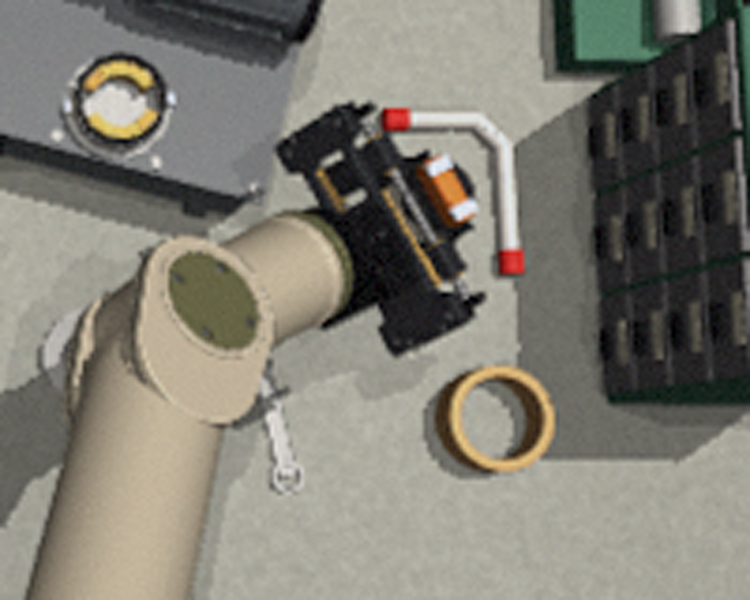

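```bash
cat >> h.py <<'E'
def axis_tool():
    # breather axis / y in tool frame, from the grip moment
    q=Rot.from_quat([.072,.994,-.004,.085]).as_matrix(); a=np.radians(-8.4)
    c=np.array([np.cos(a)*.70711,np.sin(a)*.70711,.70711]); return q.T@c
E
python3 - <<'E'
from h import *
s=r.read_state(); M=Rot.from_quat(s["eef_rot"]).as_matrix(); at=axis_tool(); print("axis tool",at.round(3),"axis world",(M@at).round(3))
q=Rot.from_quat([.072,.994,-.004,.085]).as_matrix(); g=np.array([.5965,.1417,.0677])-.0187*q[:,2]
print("grasp on axis", (g-[.5401,.1474,.034])@np.array([.6995,-.1033,.70711]))
# needed turn
t=np.cross(M@at,[0,0,1]); print("turn units",(np.degrees(t)/5).round(2))
goto([.47,-.465,.12],M)
E
```

```text
axis tool [-0.817  0.001 -0.577] axis world [ 0.008 -0.006  1.   ]
grasp on axis 0.07466096151576126
turn units [-0.07 -0.1   0.  ]
t 7.47 pos [ 0.5065 -0.4258  0.2399] F [ 0.5 -0.6 -2.9] T [ 1.24  0.68 -0.  ] w 0.0551
 shift units [-1.22 -1.31 -4.  ]  turn units [0. 0. 0.] q [ 0.13 -0.03  0.2   2.16  1.26  0.62 -0.12]
```

>>> send_rows(
  commands=[
    [-0.5, -0.5, 0, 0, -0.1, 0, 1],
    [-0.5, -0.5, -0.1, 0, 0, 0, 1],
    [-0.3, -0.3, -0.4, 0, 0, 0, 1],
    [0, 0, -0.7, 0, 0, 0, 1],
    [0, 0, -0.8, 0, 0, 0, 1],
    [0, 0, -0.8, 0, 0, 0, 1],
    [0, 0, -0.7, 0, 0, 0, 1],
    [0, 0, -0.6, 0, 0, 0, 1],
    [0, 0, -0.3, 0, 0, 0, 1],
    [0, 0, 0, 0, 0, 0, 1],
  ],
)

```text
time: 8.3
ee_pos: [0.4813, -0.453, 0.1128]
eef_rot: [0.446, 0.766, -0.226, 0.403]
ft_force: [-0.4, 0.9, -3.6]
width: 0.0553
```

```bash
python3 - <<'E'
from h import *
s=r.read_state(); M=Rot.from_quat(s["eef_rot"]).as_matrix(); at=axis_tool(); print("axis world",(M@at).round(3)); t=np.cross(M@at,[0,0,1]); print("turn units",(np.degrees(t)/5).round(2))
goto([.47,-.465,.064],M)
im=r.camera("side"); cv2.imwrite("pics/s7.png",cv2.resize(im[150:340,190:400],(663,600),interpolation=cv2.INTER_CUBIC))
E
```

```text
axis world [-0.014 -0.001  1.   ]
turn units [-0.01  0.16  0.  ]
t 8.3 pos [ 0.4813 -0.453   0.1128] F [-0.4  0.9 -3.6] T [ 1.24  0.8  -0.03] w 0.0553
 shift units [-0.38 -0.4  -1.63]  turn units [-0. -0. -0.] q [ 0.21  0.19  0.24  2.29  1.94  0.49 -0.84]
```

View pics/s7.png

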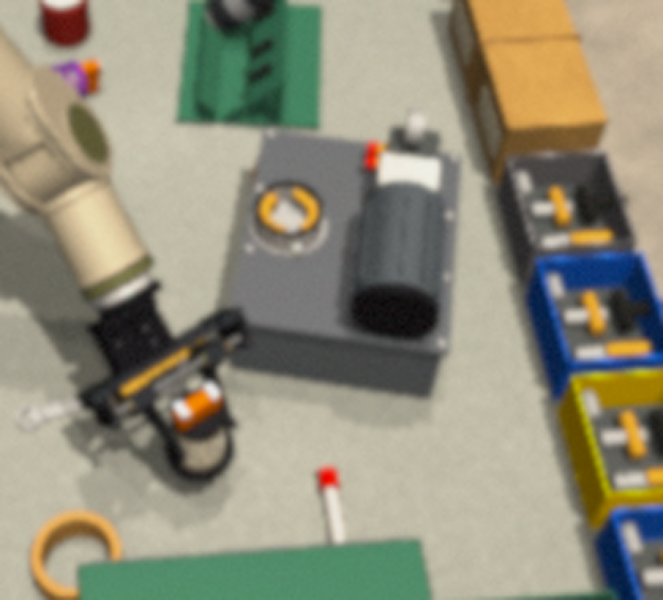

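>>> send_rows(
  commands=[
    [-0.2, -0.5, 0, 0, 0.1, 0, 1],
    [-0.1, -0.2, -0.3, 0, 0.05, 0, 1],
    [0, 0, -0.5, 0, 0, 0, 1],
    [0, 0, -0.4, 0, 0, 0, 1],
    [0, 0, -0.2, 0, 0, 0, 1],
    [0, 0, 0, 0, 0, 0, 1],
  ],
)

```text
time: 8.85
ee_pos: [0.4821, -0.4731, 0.0822]
eef_rot: [0.441, 0.767, -0.228, 0.407]
ft_force: [-0.2, 0.3, -3.6]
width: 0.0552
```

```bash
python3 - <<'E'
from h import *
s=r.read_state(); M=Rot.from_quat(s["eef_rot"]).as_matrix(); at=axis_tool(); print("axis world",(M@at).round(3)); t=np.cross(M@at,[0,0,1]); print("turn units",(np.degrees(t)/5).round(2))
goto([.47,-.465,.064],M)
E
```

```text
axis world [-0.014  0.009  1.   ]
turn units [ 0.1   0.16 -0.  ]
t 8.85 pos [ 0.4821 -0.4731  0.0822] F [-0.2  0.3 -3.6] T [1.31 0.75 0.03] w 0.0552
 shift units [-0.4   0.27 -0.61]  turn units [-0.  0. -0.] q [ 0.28  0.29  0.22  2.28  2.16  0.49 -1.04]
```

Good, 18 mm to go. Levelling the axis and lowering gently.

>>> send_rows(
  commands=[
    [0, 0, -0.3, 0.1, 0.2, 0, 1],
    [0, 0, -0.2, 0, 0.05, 0, 1],
    [0, 0, -0.1, 0, 0, 0, 1],
    [0, 0, 0, 0, 0, 0, 1],
  ],
)

```text
time: 9.18
ee_pos: [0.4859, -0.4728, 0.0676]
eef_rot: [0.439, 0.772, -0.229, 0.398]
ft_force: [0.4, -0.2, -3.7]
width: 0.0549
```

```bash
python3 - <<'E'
from h import *
s=r.read_state(); M=Rot.from_quat(s["eef_rot"]).as_matrix(); at=axis_tool(); print("axis world",(M@at).round(3)); t=np.cross(M@at,[0,0,1]); print("turn units",(np.degrees(t)/5).round(2))
goto([.47,-.465,.064],M)
im=r.camera("side"); cv2.imwrite("pics/s8.png",cv2.resize(im[250:310,220:290],(700,600),interpolation=cv2.INTER_CUBIC))
E
```

```text
axis world [0.005 0.003 1.   ]
turn units [ 0.03 -0.06  0.  ]
t 9.18 pos [ 0.4859 -0.4728  0.0676] F [ 0.4 -0.2 -3.7] T [1.26 0.79 0.03] w 0.0549
 shift units [-0.53  0.26 -0.12]  turn units [0. 0. 0.] q [ 0.27  0.33  0.21  2.26  2.16  0.49 -1.05]
```

View pics/s8.png

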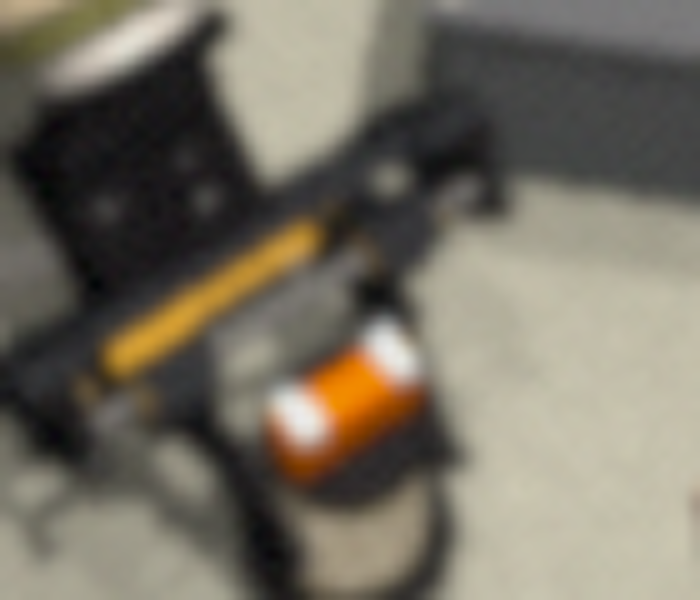

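The breather is held upright (grip at about (345,400) in the crop), tips clear of the tank. I'll lower it in small rows until contact.

>>> send_rows(
  commands=[
    [0, 0, -0.1, 0, 0, 0, 1],
    [0, 0, -0.08, 0, 0, 0, 1],
    [0, 0, 0, 0, 0, 0, 1],
  ],
)

```text
time: 9.48
ee_pos: [0.487, -0.4741, 0.0646]
eef_rot: [0.439, 0.771, -0.23, 0.401]
ft_force: [0.7, 0.1, -2.6]
width: 0.0549
```

>>> send_rows(
  commands=[
    [0, 0, -0.06, 0, 0, 0, 1],
    [0, 0, -0.06, 0, 0, 0, 1],
  ],
)

```text
time: 9.65
ee_pos: [0.4883, -0.4763, 0.0645]
eef_rot: [0.439, 0.769, -0.232, 0.404]
ft_force: [-5.4, 4.3, 13.8]
width: 0.0546
```

>>> send_rows(
  commands=[
    [-0.03, 0.03, 0.04, 0, 0, 0, 1],
    [0, 0, 0, 0, 0, 0, 1],
  ],
)

```text
time: 9.82
ee_pos: [0.4873, -0.4756, 0.0659]
eef_rot: [0.439, 0.769, -0.232, 0.404]
ft_force: [-1.1, -0.1, -3.2]
width: 0.0551
```

```bash
python3 - <<'E'
from h import *
s=r.read_state(); M=Rot.from_quat(s["eef_rot"]).as_matrix(); at=axis_tool(); print("axis world",(M@at).round(3)); t=np.cross(M@at,[0,0,1]); print("turn units",(np.degrees(t)/5).round(2))
goto([.47,-.465,.064],M)
E
```

```text
axis world [-0.004  0.012  1.   ]
turn units [ 0.14  0.04 -0.  ]
t 9.82 pos [ 0.4873 -0.4756  0.0659] F [-1.1 -0.1 -3.2] T [ 1.27  0.8  -0.  ] w 0.0551
 shift units [-0.58  0.35 -0.06]  turn units [ 0. -0.  0.] q [ 0.28  0.34  0.2   2.26  2.19  0.51 -1.09]
```

>>> send_rows(
  commands=[
    [0, 0, -0.03, 0, 0, 0, 1],
    [0, 0, 0, 0, 0, 0, 0.1],
    [0, 0, 0, 0, 0, 0, -0.3],
    [0, 0, 0, 0, 0, 0, -0.6],
    [0, 0, 0, 0, 0, 0, -1],
    [0, 0, 0, 0, 0, 0, -1],
    [0, 0, 0, 0, 0, 0, -1],
    [0, 0, 0, 0, 0, 0, -1],
  ],
  grip_force=10,
)

```text
time: 10.48
ee_pos: [0.4876, -0.4758, 0.0652]
eef_rot: [0.439, 0.769, -0.232, 0.404]
ft_force: [0.0, 0.2, 0.1]
width: 0.0813
```

```bash
python3 - <<'E'
from h import *
s=r.read_state(); M=Rot.from_quat(s["eef_rot"]).as_matrix()
goto([.47,-.465,.064],M); print(M.round(3))
im=r.camera("wrist"); cv2.imwrite("pics/w9.png",im)
im=r.camera("side"); cv2.imwrite("pics/s9.png",cv2.resize(im[250:310,220:290],(700,600),interpolation=cv2.INTER_CUBIC))
E
```

```text
t 10.48 pos [ 0.4876 -0.4758  0.0652] F [0.  0.2 0.1] T [ 0.81  0.53 -0.01] w 0.0813
 shift units [-0.59  0.36 -0.04]  turn units [ 0.  0. -0.] q [ 0.28  0.34  0.2   2.26  2.19  0.52 -1.09]
[[-0.289  0.861  0.418]
 [ 0.487  0.508 -0.711]
 [-0.824 -0.002 -0.566]]
```

View pics/w9.png

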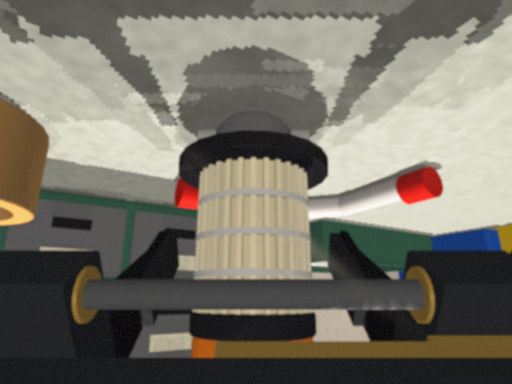

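View pics/s9.png

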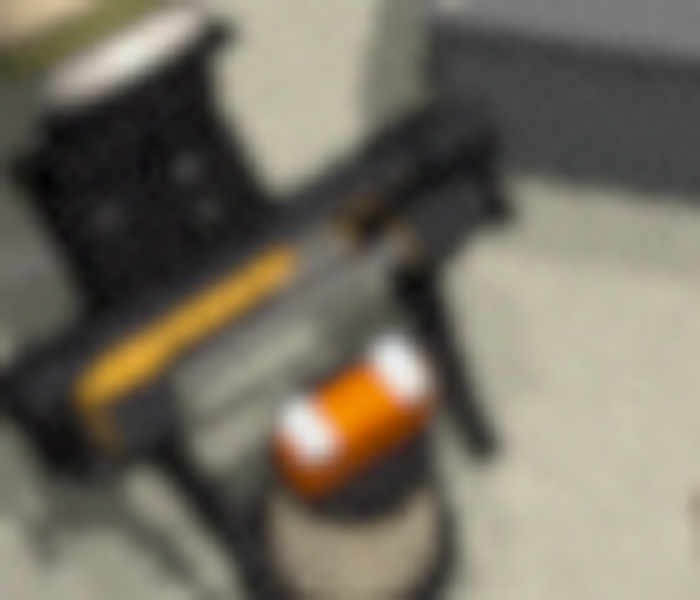

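The breather stands free (body cols 195–310, finger gaps both sides) with the plug flat on the bench. I'll retreat upward and back, then look from above.

>>> send_rows(
  commands=[
    [0, 0, 0, 0, 0, 0, -1],
    [-0.2, 0.3, 0.3, 0, 0, 0, -1],
    [-0.2, 0.35, 0.6, 0, 0, 0, -1],
    [-0.2, 0.3, 0.9, 0, 0, 0, -1],
    [-0.2, 0.3, 0.9, 0, 0, 0, -1],
    [-0.1, 0.2, 0.9, 0, 0, 0, -1],
    [0, 0.1, 0.9, 0, 0, 0, -1],
    [0, 0, 0.9, 0, 0, 0, -1],
    [0, 0, 0.9, 0, 0, 0, -1],
  ],
)

```text
time: 11.33
ee_pos: [0.4551, -0.424, 0.2522]
eef_rot: [0.438, 0.773, -0.23, 0.398]
ft_force: [0.8, -0.4, 0.3]
width: 0.0872
```

```bash
python3 - <<'E'
from h import *
goto([.48,-.46,.25],Rtool(30,0,0))
goto([.48,-.46,.25],Rtool(120,0,0))
im=r.camera("side"); cv2.imwrite("pics/s10.png",cv2.resize(im[210:330,210:340],(650,600),interpolation=cv2.INTER_CUBIC))
im=r.camera("wrist"); cv2.imwrite("pics/w10.png",im)
E
```

```text
t 11.33 pos [ 0.4551 -0.424   0.2522] F [ 0.8 -0.4  0.3] T [ 0.76  0.54 -0.04] w 0.0872
 shift units [ 0.83 -1.2  -0.07]  turn units [ 11.67  -3.13 -16.67] q [ 0.14 -0.18  0.23  2.27  1.27  0.59 -0.03]
t 11.33 pos [ 0.4551 -0.424   0.2522] F [ 0.8 -0.4  0.3] T [ 0.76  0.54 -0.04] w 0.0872
 shift units [ 0.83 -1.2  -0.07]  turn units [ 9.47  5.46 -0.18] q [ 0.14 -0.18  0.23  2.27  1.27  0.59 -0.03]
```

View pics/s10.png

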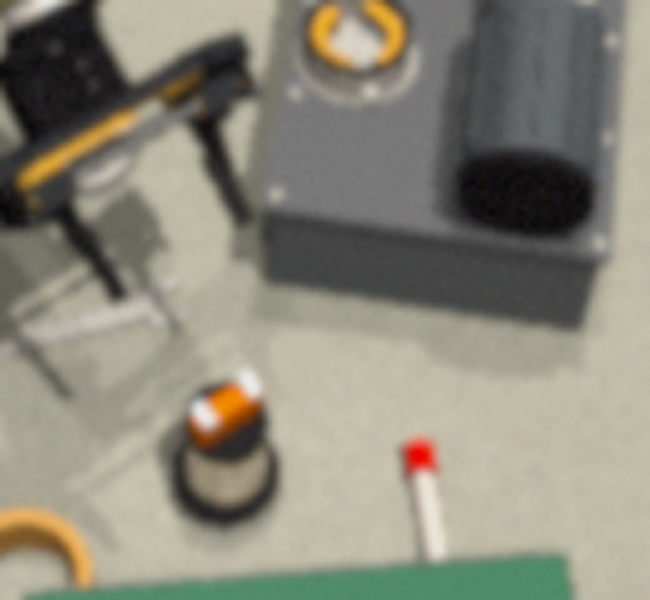

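Breather stands upright by itself at crop (225,440). Turning the tool to point down with the jaws across the wing.

>>> send_rows(
  commands=[
    [0, 0, 0, 0.7, -0.19, -1, -1],
    [0, 0, 0, 0.7, -0.19, -1, -1],
    [0, 0, 0, 0.7, -0.19, -1, -1],
    [0, 0, 0, 0.7, -0.19, -1, -1],
    [0, 0, 0, 0.7, -0.19, -1, -1],
    [0, 0, 0, 0.7, -0.19, -1, -1],
    [0, 0, 0, 0.7, -0.19, -1, -1],
    [0, 0, 0, 0.7, -0.19, -1, -1],
    [0, 0, 0, 0.7, -0.19, -1, -1],
    [0, 0, 0, 0.7, -0.19, -1, -1],
  ],
)

```text
time: 12.27
ee_pos: [0.4538, -0.4212, 0.2495]
eef_rot: [0.843, 0.501, -0.101, 0.168]
ft_force: [-0.6, -0.1, -0.5]
width: 0.0871
```

```bash
python3 - <<'E'
from h import *
goto([.42,-.43,.25],Rtool(30,0,0))
E
```

```text
t 12.27 pos [ 0.4538 -0.4212  0.2495] F [-0.6 -0.1 -0.5] T [ 0.36  0.07 -0.  ] w 0.0871
 shift units [-1.13 -0.29  0.02]  turn units [ 4.4  -1.26 -6.2 ] q [ 0.17  0.13  0.34  1.71  0.33  1.13 -0.12]
```

>>> send_rows(
  commands=[
    [-0.1, -0.4, 0, 0.8, -0.23, -1, -1],
    [-0.2, -0.5, 0, 0.8, -0.23, -1, -1],
    [-0.2, -0.5, 0, 0.8, -0.23, -1, -1],
    [-0.2, -0.5, 0, 0.8, -0.23, -1, -1],
    [-0.2, -0.3, 0, 0.7, -0.23, -1, -1],
    [0, -0.1, 0, 0.5, -0.1, -0.8, -1],
    [0, 0, 0, 0.2, -0.05, -0.3, -1],
    [0, 0, 0, 0, 0, 0, -1],
  ],
)

```text
time: 12.93
ee_pos: [0.4237, -0.4941, 0.2413]
eef_rot: [0.97, 0.244, 0.007, -0.015]
ft_force: [0.4, -0.2, -0.2]
width: 0.0871
```

```bash
python3 - <<'E'
from h import *
goto([.43,-.49,.25],Rtool(30,0,0))
s=r.read_state(); im=r.camera("wrist"); cv2.imwrite("pics/w11.png",im)
print(proj("wrist",[.4798,-.4625,.134],s))
im=r.camera("top"); cv2.imwrite("pics/t11.png",cv2.resize(im[130:290,270:470],(750,600),interpolation=cv2.INTER_CUBIC))
E
```

```text
t 12.93 pos [ 0.4237 -0.4941  0.2413] F [ 0.4 -0.2 -0.2] T [-0.15  0.12  0.01] w 0.0871
 shift units [0.21 0.14 0.29]  turn units [-0.38  0.08  0.34] q [ 0.48  0.42  0.46  1.36 -0.21  1.43 -0.14]
[255.79432807 114.57254148]
```

View pics/w11.png

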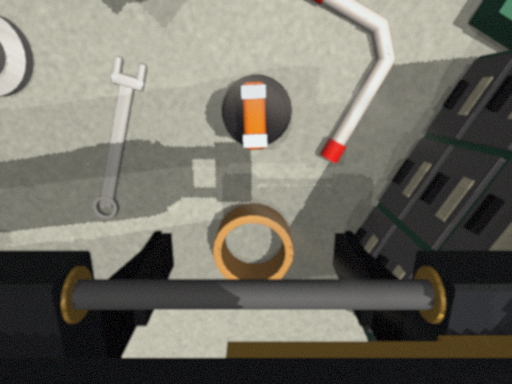

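```bash
python3 - <<'E'
from h import *
s=r.read_state(); s0=dict(s); im=cv2.imread("pics/w11.png"); hsv=cv2.cvtColor(im,cv2.COLOR_BGR2HSV)
# state during the picture equals last printed; recompute with current
roi=np.zeros(im.shape[:2],np.uint8); roi[70:165,225:290]=255
w=cv2.inRange(hsv,(0,0,190),(179,60,255))&roi; n,l,st,c=cv2.connectedComponentsWithStats(w)
for i in range(1,n):
    if st[i,4]>40: print(st[i],c[i].round(1))
o=cv2.inRange(hsv,(3,150,120),(16,255,255))&roi
m=o|w; k=cv2.findNonZero(cv2.morphologyEx(m,cv2.MORPH_OPEN,np.ones((3,3)))); print(cv2.minAreaRect(k))
A=[c[i] for i in range(1,n) if st[i,4]>40]
P=[onz("wrist",a,.134,s) for a in A]; print([p.round(4) for p in P])
d=P[0]-P[1]; print("mid",((P[0]+P[1])/2).round(4),"az",np.degrees(np.arctan2(d[1],d[0])), np.linalg.norm(d))
goto([.48,-.4625,.25],Rtool(30,0,0))
E
```

```text
[225  70  31   7  99] [235.8  71.9]
[241  84  25  15 333] [253.   91.3]
[243 134  24  14 298] [254.7 140.3]
[255 162  21   3  46] [264.9 163.3]
((252.72970581054688, 107.37838745117188), (80.55551147460938, 29.92061424255371), 80.53767395019531)
[array([ 0.5018, -0.4317,  0.134 ]), array([ 0.4955, -0.4503,  0.134 ]), array([ 0.4626, -0.4699,  0.134 ]), array([ 0.4499, -0.4865,  0.134 ])]
mid [ 0.4987 -0.441   0.134 ] az 71.30096686311587 0.019581499460282047
t 13.03 pos [ 0.425  -0.4926  0.2415] F [-0.3  0.7 -0.9] T [-0.07  0.11 -0.01] w 0.0871
 shift units [1.83 1.   0.28]  turn units [-0.37  0.08  0.28] q [ 0.47  0.42  0.46  1.36 -0.21  1.43 -0.14]
```

>>> send_rows(
  commands=[
    [0.7, 0.4, 0, -0.2, 0.04, 0.2, -1],
    [0.8, 0.5, 0, -0.2, 0.04, 0.2, -1],
    [0.4, 0.2, 0, 0, 0, 0, -1],
    [0, 0, 0, 0, 0, 0, -1],
  ],
)

```text
time: 13.37
ee_pos: [0.4846, -0.4549, 0.2417]
eef_rot: [0.963, 0.269, -0.001, 0.003]
ft_force: [0.3, -0.6, -0.9]
width: 0.0868
```

```bash
python3 - <<'E'
from h import *
goto([.479,-.460,.155],Rtool(30.8,0,0))
E
```

```text
t 13.37 pos [ 0.4846 -0.4549  0.2417] F [ 0.3 -0.6 -0.9] T [-0.07  0.15 -0.02] w 0.0868
 shift units [-0.19 -0.17 -2.89]  turn units [ 0.07 -0.01 -0.08] q [ 0.37  0.43  0.43  1.34 -0.17  1.41 -0.23]
```

>>> send_rows(
  commands=[
    [-0.2, -0.15, -0.5, 0.05, 0, -0.08, -1],
    [0, 0, -0.7, 0, 0, 0, -1],
    [0, 0, -0.8, 0, 0, 0, -1],
    [0, 0, -0.6, 0, 0, 0, -1],
    [0, 0, -0.2, 0, 0, 0, -1],
    [0, 0, 0, 0, 0, 0, -1],
  ],
)

```text
time: 13.87
ee_pos: [0.478, -0.4582, 0.1572]
eef_rot: [0.963, 0.27, -0.0, 0.003]
ft_force: [-0.7, -0.0, 0.9]
width: 0.0872
```

```bash
python3 - <<'E'
from h import *
goto([.479,-.460,.110],Rtool(30.8,0,0))
im=r.camera("wrist"); cv2.imwrite("pics/w12.png",im)
E
```

```text
t 13.87 pos [ 0.478  -0.4582  0.1572] F [-0.7 -0.   0.9] T [-0.04  0.11 -0.06] w 0.0872
 shift units [ 0.03 -0.06 -1.57]  turn units [ 0.06  0.02 -0.1 ] q [ 0.39  0.47  0.42  1.46 -0.19  1.25 -0.2 ]
```

View pics/w12.png

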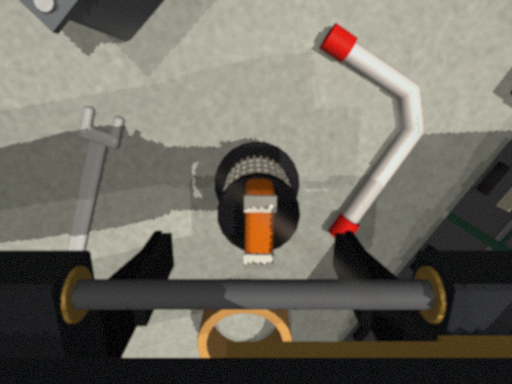

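```bash
python3 - <<'E'
from h import *
s=r.read_state()
a,b=[onz("wrist",p,.134,s) for p in [(260,201.5),(258,258.5)]]; d=a-b
print(a,b,(a+b)/2,np.degrees(np.arctan2(d[1],d[0])),np.linalg.norm(d)); goto([.479,-.460,.110],Rtool(30.8,0,0))
E
```

```text
[ 0.49485778 -0.45237199  0.134     ] [ 0.46188425 -0.47122101  0.134     ] [ 0.47837101 -0.4617965   0.134     ] 29.754052092122546 0.037980772834637556
t 13.92 pos [ 0.4781 -0.4584  0.1579] F [ 0.1 -0.2  0. ] T [-0.14  0.14  0.02] w 0.0869
 shift units [ 0.03 -0.05 -1.6 ]  turn units [ 0.06  0.02 -0.1 ] q [ 0.39  0.47  0.42  1.46 -0.19  1.25 -0.2 ]
```

>>> send_rows(
  commands=[
    [0.02, -0.12, -0.5, 0.05, 0, -0.1, -1],
    [0, 0, -0.6, 0, 0, 0, -1],
    [0, 0, -0.4, 0, 0, 0, -1],
    [0, 0, -0.2, 0, 0, 0, -1],
    [0, 0, 0, 0, 0, 0, -1],
  ],
)

```text
time: 14.33
ee_pos: [0.4797, -0.4652, 0.109]
eef_rot: [0.964, 0.265, 0.003, 0.004]
ft_force: [0.9, 0.7, 0.6]
width: 0.0871
```

```bash
python3 - <<'E'
from h import *
goto([.4785,-.4615,.109],Rtool(30.3,0,0))
E
```

```text
t 14.33 pos [ 0.4797 -0.4652  0.109 ] F [0.9 0.7 0.6] T [-0.08  0.09 -0.01] w 0.0871
 shift units [-0.04  0.12 -0.  ]  turn units [ 0.07  0.09 -0.09] q [ 0.41  0.52  0.41  1.5  -0.22  1.16 -0.18]
```

>>> send_rows(
  commands=[
    [-0.03, 0.12, 0.03, 0.07, 0.09, 0, -0.2],
    [0, 0.02, 0, 0, 0, 0, -0.2],
    [0, 0, 0, 0, 0, 0, 0],
    [0, 0, 0, 0, 0, 0, 0.3],
    [0, 0, 0, 0, 0, 0, 0.3],
    [0, 0, 0, 0, 0, 0, 0.3],
    [0, 0, 0, 0, 0, 0, 0.3],
  ],
  grip_force=15,
)

```text
time: 14.92
ee_pos: [0.4801, -0.4617, 0.1136]
eef_rot: [0.964, 0.265, 0.001, 0.001]
ft_force: [0.8, -1.1, 0.3]
width: 0.0483
```

```bash
python3 - <<'E'
from h import *
goto([.4785,-.4615,.109],Rtool(30.3,0,0))
E
```

```text
t 14.92 pos [ 0.4801 -0.4617  0.1136] F [ 0.8 -1.1  0.3] T [-0.06  0.12  0.04] w 0.0483
 shift units [-0.05  0.01 -0.15]  turn units [ 0.02  0.03 -0.09] q [ 0.4   0.51  0.41  1.49 -0.21  1.17 -0.19]
```

>>> send_rows(
  commands=[
    [-0.04, 0, -0.15, 0, 0, 0, 0.5],
    [0, 0, -0.03, 0, 0, 0, 1],
    [0, 0, 0, 0, 0, 0, 1],
    [0, 0, 0, 0, 0, 0, 1],
    [0, 0, 0, 0, 0, 0, 1],
    [0, 0, 0, 0, 0, 0, 1],
    [0, 0, 0, 0, 0, 0, 1],
  ],
  grip_force=30,
)

```text
time: 15.5
ee_pos: [0.4788, -0.4618, 0.1077]
eef_rot: [0.964, 0.265, 0.001, 0.001]
ft_force: [0.4, -0.9, -0.1]
width: 0.0175
```

```bash
python3 - <<'E'
from h import *
goto([.4785,-.4615,.109],Rtool(30.3,0,0))
im=r.camera("side"); cv2.imwrite("pics/s13.png",cv2.resize(im[210:330,210:340],(650,600),interpolation=cv2.INTER_CUBIC))
E
```

```text
t 15.5 pos [ 0.4788 -0.4618  0.1077] F [ 0.4 -0.9 -0.1] T [-0.11  0.12  0.05] w 0.0175
 shift units [-0.01  0.01  0.04]  turn units [ 0.02  0.03 -0.09] q [ 0.4   0.52  0.41  1.5  -0.22  1.16 -0.19]
```

View pics/s13.png

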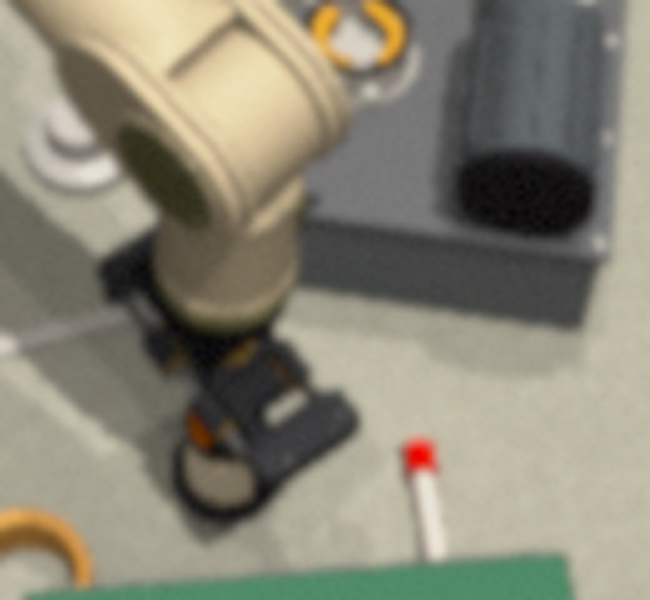

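>>> send_rows(
  commands=[
    [0, 0, 0, 0, 0, 0, 1],
    [0, 0, 0.3, 0, 0, 0, 1],
    [0, 0, 0.7, 0, 0, 0, 1],
    [0, 0, 0.9, 0, 0, 0, 1],
    [0, 0, 1, 0, 0, 0, 1],
    [0, 0, 1, 0, 0, 0, 1],
    [0, 0, 1, 0, 0, 0, 1],
    [0, 0, 1, 0, 0, 0, 1],
    [0, 0, 1, 0, 0, 0, 1],
    [0, 0, 0.5, 0, 0, 0, 1],
  ],
  grip_force=60,
)

```text
time: 16.38
ee_pos: [0.4725, -0.4562, 0.3353]
eef_rot: [0.964, 0.265, -0.004, -0.005]
ft_force: [0.4, -0.0, -2.2]
width: 0.0175
```

```bash
python3 - <<'E'
from h import *
goto([.52,-.25,.33],Rtool(150,0,0))
E
```

```text
t 16.38 pos [ 0.4725 -0.4562  0.3353] F [ 0.4 -0.  -2.2] T [-0.16  0.06 -0.03] w 0.0175
 shift units [ 1.58  6.87 -0.18]  turn units [ 0.07 -0.18 23.86] q [ 0.39  0.41  0.45  1.17 -0.17  1.61 -0.23]
```

>>> send_rows(
  commands=[
    [0.3, 0.4, 0, 0, 0, 1, 1],
    [0.4, 0.5, 0, 0, 0, 1, 1],
    [0.4, 0.5, 0, 0, 0, 1, 1],
    [0.4, 0.5, 0, 0, 0, 1, 1],
    [0.4, 0.5, 0, 0, 0, 1, 1],
    [0.4, 0.5, 0, 0, 0, 1, 1],
    [0.4, 0.5, 0, 0, 0, 1, 1],
    [0.4, 0.5, 0, 0, 0, 1, 1],
    [0.4, 0.5, 0, 0, 0, 1, 1],
    [0.4, 0.5, 0, 0, 0, 1, 1],
  ],
)

```text
time: 17.22
ee_pos: [0.5865, -0.3085, 0.3464]
eef_rot: [0.754, 0.657, -0.005, 0.0]
ft_force: [1.0, -0.2, -4.0]
width: 0.0177
```

```bash
python3 - <<'E'
from h import *
goto([.605,-.29,.335],Rtool(95,0,0))
E
```

```text
t 17.22 pos [ 0.5865 -0.3085  0.3464] F [ 1.  -0.2 -4. ] T [-0.11 -0.01  0.02] w 0.0177
 shift units [ 0.62  0.62 -0.38]  turn units [ 0.08 -0.07  2.58] q [ 0.25  0.4   0.25  1.13 -0.09  1.62  0.33]
```

>>> send_rows(
  commands=[
    [0.3, 0.3, -0.2, 0, 0, 0.9, 1],
    [0.3, 0.3, -0.2, 0, 0, 0.9, 1],
    [0, 0, 0, 0.05, -0.05, 0.6, 1],
    [0, 0, 0, 0, 0, 0, 1],
    [0, 0, 0, 0, 0, 0, 1],
  ],
)

```text
time: 17.63
ee_pos: [0.6074, -0.2828, 0.3344]
eef_rot: [0.673, 0.739, -0.001, -0.001]
ft_force: [0.7, 0.3, -3.4]
width: 0.0176
```

```bash
python3 - <<'E'
from h import *
goto([.605,-.29,.335],Rtool(95,0,0))
s=r.read_state(); im=r.camera("wrist"); cv2.imwrite("pics/w14.png",im)
goto([.605,-.29,.335],Rtool(95,0,0)); print(proj("wrist",[.602,-.181,.154],s),s["eef_rot"].tolist(),s["ee_pos"].tolist())
im=r.camera("side"); cv2.imwrite("pics/s14.png",cv2.resize(im[150:300,210:370],(640,600),interpolation=cv2.INTER_CUBIC))
E
```

```text
t 17.63 pos [ 0.6074 -0.2828  0.3344] F [ 0.7  0.3 -3.4] T [-0.1   0.    0.01] w 0.0176
 shift units [-0.08 -0.24  0.02]  turn units [-0.   -0.03 -0.07] q [ 0.24  0.41  0.2   1.13 -0.08  1.61  0.51]
t 17.68 pos [ 0.6072 -0.2833  0.3346] F [-0.2 -1.2 -1.8] T [-0.08  0.07 -0.02] w 0.018
 shift units [-0.07 -0.22  0.01]  turn units [ 0.   -0.03 -0.06] q [ 0.24  0.41  0.2   1.13 -0.08  1.61  0.51]
[259.2294502   68.71199563] [0.6732576450898181, 0.7394064587658048, -0.000920278701020674, -0.0011769242275136732] [0.6073966341388924, -0.2828351477424758, 0.334436259832607]
```

View pics/w14.png

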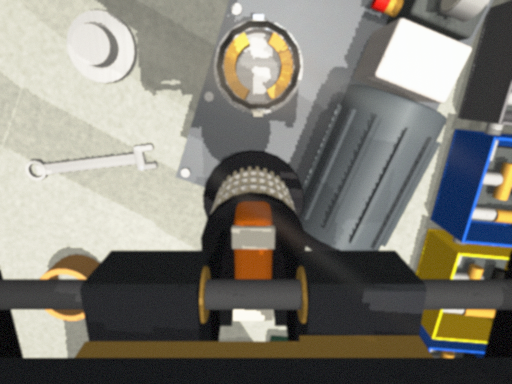

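View pics/s14.png

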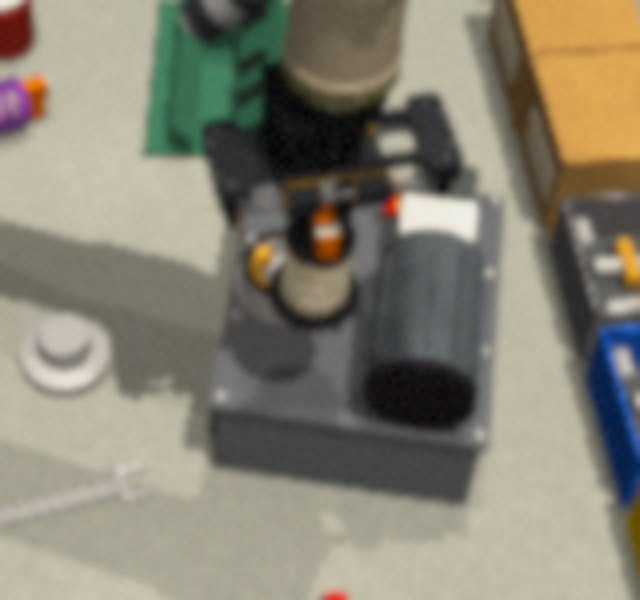

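```bash
python3 - <<'E'
from h import *
im=cv2.imread("pics/w14.png"); cv2.imwrite("pics/w14z.png",cv2.resize(im[5:125,200:320],(600,600),interpolation=cv2.INTER_CUBIC))
s=dict(eef_rot=[0.6732576,0.73940646,-0.00092028,-0.00117692],ee_pos=[0.6073966,-0.2828351,0.3344363])
hsv=cv2.cvtColor(im,cv2.COLOR_BGR2HSV); roi=np.zeros(im.shape[:2],np.uint8); roi[15:120,205:312]=255
m=cv2.inRange(hsv,(12,90,100),(35,255,255))&roi
k=cv2.findNonZero(m); e=cv2.fitEllipse(cv2.convexHull(k)); print("yellow",e)
for z in (.14,.145,.15): print(z,onz("wrist",e[0],z,s).round(4))
w=cv2.inRange(hsv,(0,0,200),(179,50,255))&roi; n,l,st,c=cv2.connectedComponentsWithStats(w)
for i in range(1,n):
    if st[i,4]>8: print(st[i],c[i].round(1),onz("wrist",c[i],.145,s).round(4))
E
```

```text
yellow ((257.9818420410156, 65.24698638916016), (69.1941146850586, 74.38516998291016), 176.8616943359375)
0.14 [ 0.6006 -0.1771  0.14  ]
0.145 [ 0.6005 -0.1774  0.145 ]
0.15 [ 0.6005 -0.1777  0.15  ]
[253  15  12   6  70] [258.5  17.4] [ 0.5969 -0.1348  0.145 ]
[275  22  11   7  25] [279.3  24.9] [ 0.6174 -0.1394  0.145 ]
[288  31  16  50 163] [298.5  56.9] [ 0.6396 -0.166   0.145 ]
[ 241   33   36   61 1280] [259.2  61.3] [ 0.6014 -0.1737  0.145 ]
[254 110  17   6  59] [260.9 112.4] [ 0.608  -0.2225  0.145 ]
```

View pics/w14z.png

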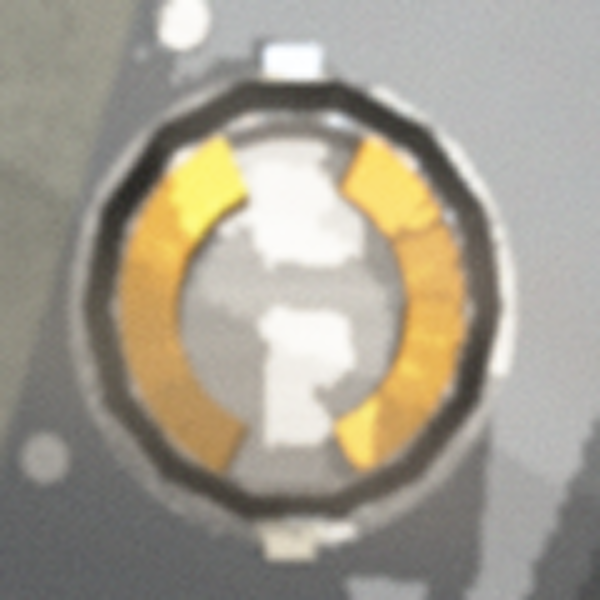

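```bash
python3 - <<'E'
from h import *
im=cv2.imread("pics/w14.png"); cv2.imwrite("pics/w14y.png",cv2.resize(im[140:290,180:330],(600,600),interpolation=cv2.INTER_CUBIC))
s=dict(eef_rot=[0.6732576,0.73940646,-0.00092028,-0.00117692],ee_pos=[0.6073966,-0.2828351,0.3344363])
hsv=cv2.cvtColor(im,cv2.COLOR_BGR2HSV)
M=Rot.from_quat(s["eef_rot"]).as_matrix()
zt=.3344-.1077+.134
for uv in [(252.5,237)]:
    p=onz("wrist",uv,zt,s); print((M.T@(p-s["ee_pos"])).round(4))
print("flange far edge", proj("wrist",np.array(s["ee_pos"])+M@np.array([.039,0,.1077-.030]),s), "cap far edge",proj("wrist",np.array(s["ee_pos"])+M@np.array([.029,0,.1077-.106]),s), "wing far edge top",proj("wrist",np.array(s["ee_pos"])+M@np.array([.027,0,.1077-.134]),s))
for uv in [(258.6,16.6),(257.6,113.6)]: print(onz("wrist",uv,.147,s).round(4))
print(onz("wrist",(258.,64.4),.154,s).round(4))
E
```

```text
[ 0.0191 -0.0016 -0.0262]
flange far edge [254.90689778 151.81210083] cap far edge [255.67500837 196.94096832] wing far edge top [256.14998432 220.77119892]
[ 0.5969 -0.1345  0.147 ]
[ 0.6047 -0.2239  0.147 ]
[ 0.6004 -0.1772  0.154 ]
```

View pics/w14y.png

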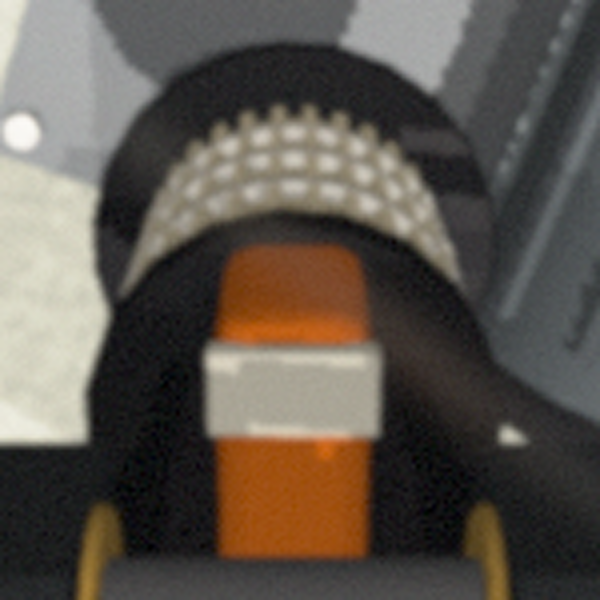

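>>> send_rows(
  commands=[
    [0, 0.2, 0, 0, 0, 1, 1],
    [0, 0.2, 0, 0, 0, 1, 1],
    [0, 0.2, 0, 0, 0, 1, 1],
    [0, 0.2, 0, 0, 0, 1, 1],
    [0, 0.2, 0, 0, 0, 1, 1],
    [0, 0.2, 0, 0, 0, 1, 1],
    [0, 0.2, 0, 0, 0, 1, 1],
    [0, 0.2, 0, 0, 0, 1, 1],
    [0, 0.2, 0, 0, 0, 1, 1],
    [0, 0.2, 0, 0, 0, 1, 1],
  ],
)

```text
time: 18.57
ee_pos: [0.6021, -0.2306, 0.338]
eef_rot: [0.295, 0.956, -0.004, 0.002]
ft_force: [-0.3, 0.1, -2.6]
width: 0.0173
```

>>> send_rows(
  commands=[
    [0, 0.2, 0, 0, 0, 1, 1],
    [0, 0.2, 0, 0, 0, 1, 1],
    [0, 0.2, 0, 0, 0, 1, 1],
    [0, 0.2, 0, 0, 0, 1, 1],
    [0, 0.2, 0, 0, 0, 1, 1],
    [0, 0.2, 0, 0, 0, 1, 1],
    [0, 0.1, 0, 0, 0, 0.9, 1],
    [0, 0, 0, 0, 0, 0.5, 1],
    [0, 0, 0, 0, 0, 0, 1],
  ],
)

```text
time: 19.32
ee_pos: [0.5987, -0.1952, 0.3416]
eef_rot: [-0.031, 0.999, -0.005, 0.004]
ft_force: [1.0, -0.4, -2.7]
width: 0.0173
```

```bash
python3 - <<'E'
from h import *
goto([.6015,-.179,.335],Rtool(184.8,0,0))
E
```

```text
t 19.32 pos [ 0.5987 -0.1952  0.3416] F [ 1.  -0.4 -2.7] T [0.07 0.12 0.02] w 0.0173
 shift units [ 0.09  0.54 -0.22]  turn units [0.11 0.1  0.25] q [ 0.27  0.31 -0.05  1.25  0.02  1.58  1.86]
```

>>> send_rows(
  commands=[
    [0.05, 0.3, -0.3, 0.1, 0.1, 0.2, 1],
    [0.04, 0.25, -0.5, 0, 0, 0.05, 1],
    [0, 0, -0.7, 0, 0, 0, 1],
    [0, 0, -0.5, 0, 0, 0, 1],
    [0, 0, -0.2, 0, 0, 0, 1],
    [0, 0, 0, 0, 0, 0, 1],
  ],
)

```text
time: 19.82
ee_pos: [0.6007, -0.178, 0.272]
eef_rot: [-0.035, 0.999, 0.0, -0.001]
ft_force: [0.4, 0.3, -2.3]
width: 0.0179
```

```bash
python3 - <<'E'
from h import *
goto([.6015,-.179,.27],Rtool(184.8,0,0))
im=r.camera("side"); cv2.imwrite("pics/s15.png",cv2.resize(im[180:240,250:320],(700,600),interpolation=cv2.INTER_CUBIC))
im=r.camera("top"); cv2.imwrite("pics/t15.png",cv2.resize(im[125:195,255:355],(800,560),interpolation=cv2.INTER_CUBIC))
im=r.camera("wrist"); cv2.imwrite("pics/w15.png",im)
E
```

```text
t 19.82 pos [ 0.6007 -0.178   0.272 ] F [ 0.4  0.3 -2.3] T [ 0.04 -0.04 -0.02] w 0.0179
 shift units [ 0.03 -0.03 -0.07]  turn units [-0.01 -0.01  0.15] q [ 0.26  0.32 -0.06  1.38  0.02  1.45  1.84]
```

View pics/s15.png

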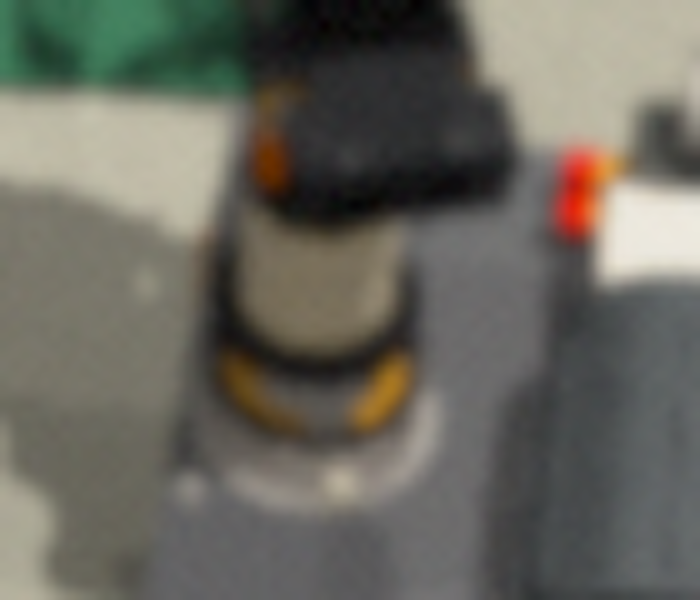

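View pics/w15.png

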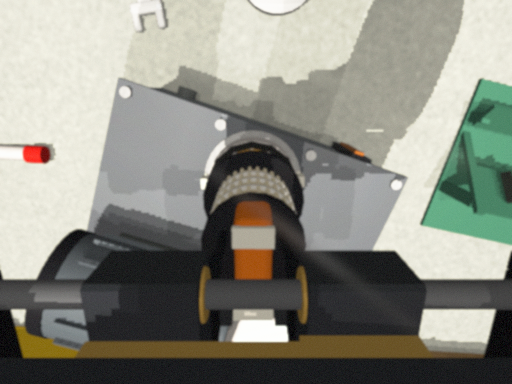

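The wrist view shows the white adaptor block at left (204,184), i.e. the openings are across the image while the wing runs up-down: my yaw was 90° off (I used the x-axis azimuth). I'll raise slightly and turn back 90°.

>>> send_rows(
  commands=[
    [0, 0, 0.4, 0, 0, -0.7, 1],
    [0, 0, 0.4, 0, 0, -1, 1],
    [0, 0, 0.1, 0, 0, -1, 1],
    [0, 0, 0, 0, 0, -1, 1],
    [0, 0, 0, 0, 0, -1, 1],
    [0, 0, 0, 0, 0, -1, 1],
    [0, 0, 0, 0, 0, -1, 1],
    [0, 0, 0, 0, 0, -1, 1],
    [0, 0, 0, 0, 0, -1, 1],
    [0, 0, 0, 0, 0, -1, 1],
  ],
)

```text
time: 20.8
ee_pos: [0.6053, -0.1805, 0.3165]
eef_rot: [0.398, 0.918, -0.002, 0.01]
ft_force: [0.3, 0.0, -2.8]
width: 0.0175
```

>>> send_rows(
  commands=[
    [0, 0, 0, 0, 0, -1, 1],
    [0, 0, 0, 0, 0, -1, 1],
    [0, 0, 0, 0, 0, -1, 1],
    [0, 0, 0, 0, 0, -1, 1],
    [0, 0, 0, 0, 0, -1, 1],
    [0, 0, 0, 0, 0, -1, 1],
    [0, 0, 0, 0, 0, -1, 1],
    [0, 0, 0, 0, 0, -0.7, 1],
    [0, 0, 0, 0, 0, -0.2, 1],
    [0, 0, 0, 0, 0, 0, 1],
  ],
)

```text
time: 21.63
ee_pos: [0.6089, -0.1816, 0.3305]
eef_rot: [0.7, 0.714, -0.002, 0.018]
ft_force: [-0.7, -0.3, -2.6]
width: 0.0175
```

```bash
python3 - <<'E'
from h import *
goto([.6015,-.179,.275],Rtool(94.9,0,0))
E
```

```text
t 21.63 pos [ 0.6089 -0.1816  0.3305] F [-0.7 -0.3 -2.6] T [-0.06  0.11  0.02] w 0.0175
 shift units [-0.25  0.09 -1.85]  turn units [0.31 0.26 0.76] q [ 0.1   0.3   0.14  1.28 -0.02  1.53  0.25]
```

>>> send_rows(
  commands=[
    [-0.15, 0.05, -0.3, 0.2, 0.15, 0.5, 1],
    [-0.1, 0.05, -0.6, 0.1, 0.1, 0.25, 1],
    [0, 0, -0.6, 0, 0, 0, 1],
    [0, 0, -0.3, 0, 0, 0, 1],
    [0, 0, 0, 0, 0, 0, 1],
  ],
)

```text
time: 22.05
ee_pos: [0.6025, -0.1788, 0.2792]
eef_rot: [0.672, 0.741, 0.002, 0.003]
ft_force: [0.1, -0.1, -2.8]
width: 0.0177
```

```bash
python3 - <<'E'
from h import *
goto([.6015,-.179,.27],Rtool(94.9,0,0))
s=r.read_state(); im=r.camera("wrist"); cv2.imwrite("pics/w16.png",cv2.resize(im[90:290,150:350],(600,600),interpolation=cv2.INTER_CUBIC))
im=r.camera("side"); cv2.imwrite("pics/s16.png",cv2.resize(im[180:240,250:320],(700,600),interpolation=cv2.INTER_CUBIC))
im=r.camera("top"); cv2.imwrite("pics/t16.png",cv2.resize(im[125:195,255:355],(800,560),interpolation=cv2.INTER_CUBIC))
E
```

```text
t 22.05 pos [ 0.6025 -0.1788  0.2792] F [ 0.1 -0.1 -2.8] T [-0.08  0.04  0.02] w 0.0177
 shift units [-0.03 -0.01 -0.31]  turn units [ 0.01  0.09 -0.13] q [ 0.12  0.31  0.13  1.38 -0.04  1.45  0.34]
```

View pics/w16.png

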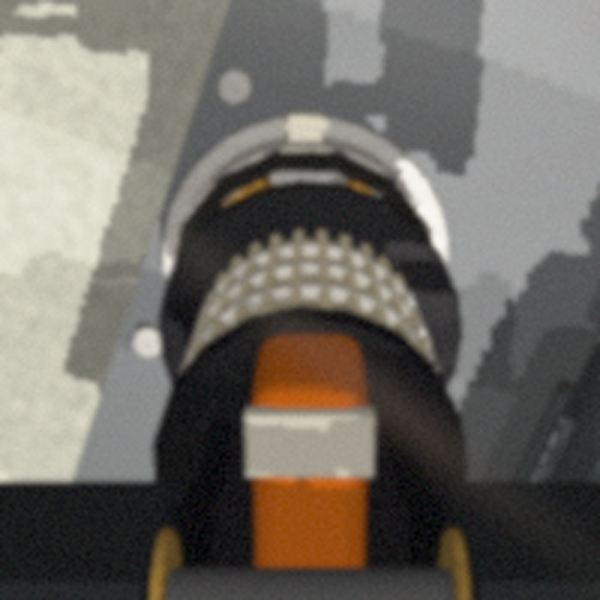

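View pics/s16.png

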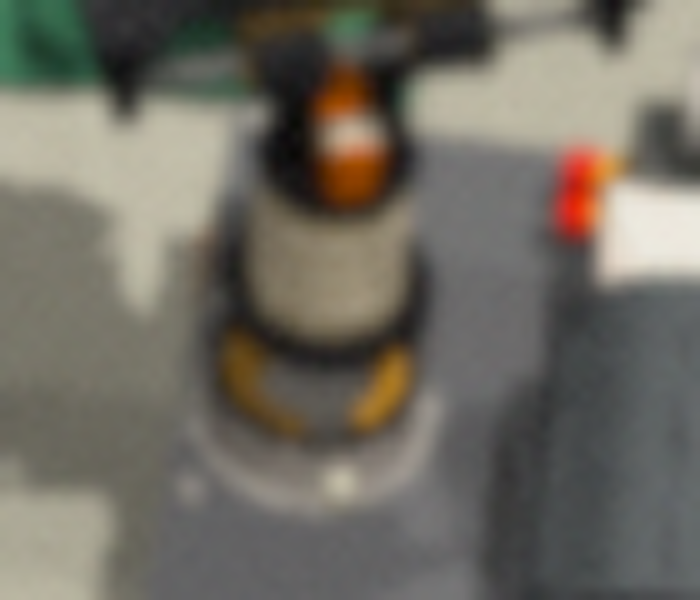

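View pics/t16.png

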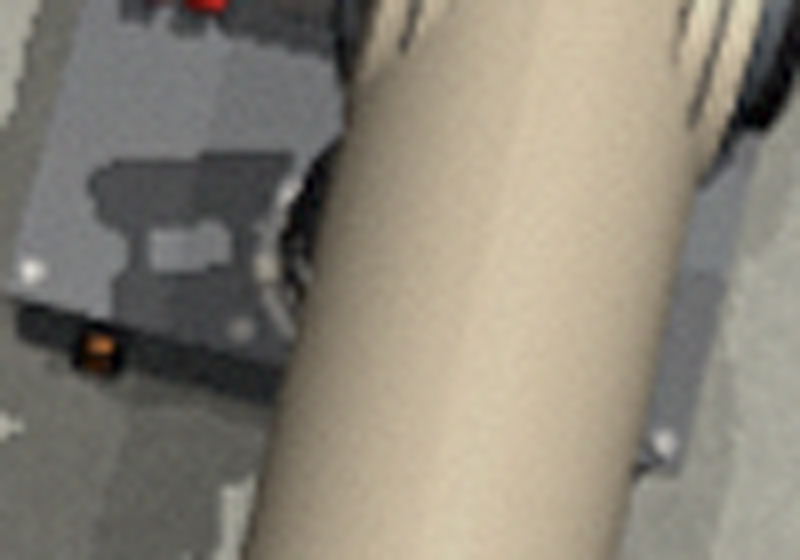

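The openings and wing now line up in the wrist view (block at (307,128), wing at (310,440), lips symmetrical at 245/362). Lowering gently.

>>> send_rows(
  commands=[
    [-0.03, 0, -0.25, 0, 0.08, -0.13, 1],
    [0, 0, -0.2, 0, 0, 0, 1],
    [0, 0, -0.15, 0, 0, 0, 1],
    [0, 0, 0, 0, 0, 0, 1],
  ],
)

```text
time: 22.53
ee_pos: [0.6037, -0.1791, 0.2651]
eef_rot: [0.677, 0.736, 0.002, 0.004]
ft_force: [-0.2, 0.4, -3.9]
width: 0.018
```

```bash
python3 - <<'E'
from h import *
goto([.6015,-.179,.24],Rtool(94.9,0,0))
E
```

```text
t 22.53 pos [ 0.6037 -0.1791  0.2651] F [-0.2  0.4 -3.9] T [-0.1   0.07 -0.02] w 0.018
 shift units [-0.07  0.   -0.84]  turn units [0.03 0.09 0.01] q [ 0.12  0.32  0.13  1.4  -0.04  1.42  0.33]
```

>>> send_rows(
  commands=[
    [-0.08, 0, -0.1, 0.03, 0.1, 0, 1],
    [-0.02, 0, -0.1, 0, 0, 0, 1],
    [-0.02, 0, -0.1, 0, 0, 0, 1],
  ],
)

```text
time: 22.78
ee_pos: [0.6001, -0.1791, 0.256]
eef_rot: [0.676, 0.736, -0.0, -0.0]
ft_force: [-0.3, 0.0, -2.9]
width: 0.0175
```

```bash
python3 - <<'E'
from h import *
goto([.6015,-.179,.24],Rtool(94.9,0,0))
E
```

```text
t 22.78 pos [ 0.6001 -0.1791  0.256 ] F [-0.3  0.  -2.9] T [-0.09  0.02 -0.01] w 0.0175
 shift units [ 0.05  0.   -0.53]  turn units [-0.   -0.01  0.01] q [ 0.12  0.32  0.13  1.41 -0.04  1.41  0.33]
```

>>> send_rows(
  commands=[
    [0.04, 0, -0.12, 0, 0, 0, 1],
    [0, 0, -0.12, 0, 0, 0, 1],
  ],
)

```text
time: 22.95
ee_pos: [0.6013, -0.1792, 0.2482]
eef_rot: [0.677, 0.736, -0.0, -0.0]
ft_force: [-0.2, -0.9, -3.4]
width: 0.0177
```

>>> send_rows(
  commands=[
    [0, 0, -0.1, 0, 0, 0, 1],
    [0, 0, -0.1, 0, 0, 0, 1],
  ],
)

```text
time: 23.12
ee_pos: [0.6013, -0.1792, 0.2413]
eef_rot: [0.677, 0.736, -0.0, -0.0]
ft_force: [0.4, 0.1, -3.1]
width: 0.0178
```

```bash
python3 - <<'E'
from h import *
goto([.6015,-.179,.24],Rtool(94.9,0,0))
E
```

```text
t 23.12 pos [ 0.6013 -0.1792  0.2413] F [ 0.4  0.1 -3.1] T [-0.12  0.09 -0.06] w 0.0178
 shift units [ 0.01  0.01 -0.04]  turn units [-0.   -0.01  0.01] q [ 0.12  0.33  0.12  1.43 -0.04  1.39  0.33]
```

The plug went through the openings freely. Down to the seal.

>>> send_rows(
  commands=[
    [0, 0, -0.05, 0, 0, 0, 1],
    [0, 0, -0.04, 0, 0, 0, 1],
  ],
)

```text
time: 23.28
ee_pos: [0.6013, -0.1792, 0.2385]
eef_rot: [0.677, 0.736, -0.0, -0.0]
ft_force: [-2.2, 1.1, 5.8]
width: 0.0175
```

>>> send_rows(
  commands=[
    [0, 0, -0.04, 0, 0, 0, 1],
    [0, 0, -0.02, 0, 0, 0, 1],
  ],
)

```text
time: 23.45
ee_pos: [0.6013, -0.1793, 0.2384]
eef_rot: [0.677, 0.736, 0.0, 0.0]
ft_force: [-2.9, 0.9, 5.6]
width: 0.0178
```

```bash
python3 - <<'E'
from h import *
goto([.6015,-.179,.24],Rtool(94.9,0,0))
E
```

```text
t 23.45 pos [ 0.6013 -0.1793  0.2384] F [-2.9  0.9  5.6] T [ 0.15  1.07 -0.01] w 0.0178
 shift units [0.01 0.01 0.05]  turn units [0.   0.01 0.01] q [ 0.12  0.33  0.12  1.44 -0.04  1.38  0.33]
```

>>> send_rows(
  commands=[
    [-0.02, 0, 0, 0, 0, -0.5, 1],
    [0, 0, -0.01, 0, 0, -0.7, 1],
    [0, 0, -0.01, 0, 0, -0.7, 1],
  ],
)

```text
time: 23.7
ee_pos: [0.6012, -0.1798, 0.2397]
eef_rot: [0.737, 0.676, 0.001, 0.002]
ft_force: [-0.7, -0.9, -1.5]
width: 0.017
```

```bash
python3 - <<'E'
from h import *
goto([.601,-.179,.2355],Rtool(94.9,0,0))
E
```

```text
t 23.7 pos [ 0.6012 -0.1798  0.2397] F [-0.7 -0.9 -1.5] T [-0.21  0.32  0.07] w 0.017
 shift units [-0.01  0.03 -0.14]  turn units [0.01 0.04 1.95] q [ 0.1   0.32  0.15  1.44 -0.05  1.38  0.17]
```

>>> send_rows(
  commands=[
    [0, 0.02, -0.06, 0, 0, -0.8, 1],
    [0, 0.01, -0.04, 0, 0, -0.8, 1],
    [0, 0, -0.03, 0, 0, -0.8, 1],
  ],
)

```text
time: 23.95
ee_pos: [0.6017, -0.1803, 0.2385]
eef_rot: [0.806, 0.591, 0.001, 0.004]
ft_force: [-2.3, -0.4, 4.1]
width: 0.0173
```

```bash
python3 - <<'E'
from h import *
goto([.601,-.179,.2355],Rtool(94.9,0,0))
E
```

```text
t 23.95 pos [ 0.6017 -0.1803  0.2385] F [-2.3 -0.4  4.1] T [-0.07  0.87  0.06] w 0.0173
 shift units [-0.02  0.04 -0.1 ]  turn units [0.03 0.08 4.48] q [ 0.08  0.32  0.18  1.45 -0.05  1.37 -0.05]
```

>>> send_rows(
  commands=[
    [-0.02, 0.04, -0.04, 0.02, 0.06, -0.9, 1],
    [0, 0.02, -0.04, 0, 0, -0.9, 1],
    [0, 0.01, -0.04, 0, 0, -0.9, 1],
  ],
)

```text
time: 24.2
ee_pos: [0.6018, -0.1799, 0.2385]
eef_rot: [0.873, 0.487, 0.001, 0.004]
ft_force: [-1.5, -0.8, 5.3]
width: 0.0177
```

```bash
python3 - <<'E'
from h import *
goto([.601,-.179,.2355],Rtool(94.9,0,0))
E
```

```text
t 24.2 pos [ 0.6018 -0.1799  0.2385] F [-1.5 -0.8  5.3] T [-0.02  0.88  0.18] w 0.0177
 shift units [-0.03  0.03 -0.1 ]  turn units [0.04 0.07 7.32] q [ 0.05  0.32  0.21  1.45 -0.06  1.37 -0.29]
```

>>> send_rows(
  commands=[
    [-0.02, 0.03, -0.04, 0.03, 0.06, -0.9, 1],
    [0, 0.01, -0.04, 0, 0, -0.9, 1],
    [0, 0.01, -0.04, 0, 0, -0.9, 1],
  ],
)

```text
time: 24.45
ee_pos: [0.6017, -0.1794, 0.2374]
eef_rot: [0.927, 0.375, -0.0, 0.003]
ft_force: [-2.0, -0.5, 2.1]
width: 0.0175
```

```bash
python3 - <<'E'
from h import *
goto([.601,-.179,.2355],Rtool(94.9,0,0))
E
```

```text
t 24.45 pos [ 0.6017 -0.1794  0.2374] F [-2.  -0.5  2.1] T [0.16 0.68 0.37] w 0.0175
 shift units [-0.02  0.01 -0.06]  turn units [ 0.04  0.05 10.16] q [ 0.03  0.33  0.24  1.45 -0.08  1.37 -0.53]
```

Being drawn down now (z 0.2385 → 0.2374, moment rising to 0.37 N m at 51°). On.

>>> send_rows(
  commands=[
    [-0.01, 0, -0.05, 0.03, 0.04, -0.9, 1],
    [0, 0, -0.05, 0, 0, -0.9, 1],
    [0, 0, -0.05, 0, 0, -0.9, 1],
  ],
)

```text
time: 24.7
ee_pos: [0.6026, -0.1796, 0.2362]
eef_rot: [0.966, 0.259, 0.001, 0.002]
ft_force: [-1.6, -0.6, 7.3]
width: 0.0178
```

```bash
python3 - <<'E'
from h import *
goto([.601,-.179,.2355],Rtool(94.9,0,0))
E
```

```text
t 24.7 pos [ 0.6026 -0.1796  0.2362] F [-1.6 -0.6  7.3] T [0.07 0.72 0.38] w 0.0178
 shift units [-0.05  0.02 -0.02]  turn units [1.000e-02 5.000e-02 1.298e+01] q [ 0.    0.33  0.28  1.45 -0.09  1.37 -0.77]
```

>>> send_rows(
  commands=[
    [-0.03, 0.01, -0.03, 0, 0.03, -0.8, 1],
    [0, 0, -0.02, 0, 0, -0.8, 1],
    [0, 0, -0.02, 0, 0, -0.7, 1],
  ],
)

```text
time: 24.95
ee_pos: [0.6026, -0.1788, 0.2363]
eef_rot: [0.988, 0.156, 0.001, 0.002]
ft_force: [-2.1, 1.3, 2.7]
width: 0.0178
```

```bash
python3 - <<'E'
from h import *
goto([.601,-.179,.2355],Rtool(94.9,0,0))
E
```

```text
t 24.95 pos [ 0.6026 -0.1788  0.2363] F [-2.1  1.3  2.7] T [0.43 0.99 1.12] w 0.0178
 shift units [-0.05 -0.01 -0.03]  turn units [1.000e-02 5.000e-02 1.538e+01] q [-0.02  0.33  0.31  1.45 -0.1   1.37 -0.97]
```

>>> send_rows(
  commands=[
    [0, 0, 0, 0, 0, -0.4, 1],
    [0, 0, 0, 0, 0, -0.4, 1],
  ],
)

```text
time: 25.12
ee_pos: [0.6026, -0.1783, 0.2364]
eef_rot: [0.993, 0.121, 0.001, 0.002]
ft_force: [-0.2, -2.3, -4.2]
width: 0.0177
```

```bash
python3 - <<'E'
from h import *
goto([.601,-.179,.2355],Rtool(94.9,0,0))
im=r.camera("wrist"); cv2.imwrite("pics/w17.png",im)
im=r.camera("side"); cv2.imwrite("pics/s17.png",cv2.resize(im[180:240,250:320],(700,600),interpolation=cv2.INTER_CUBIC))
E
```

```text
t 25.12 pos [ 0.6026 -0.1783  0.2364] F [-0.2 -2.3 -4.2] T [-0.29  0.07  1.61] w 0.0177
 shift units [-0.05 -0.02 -0.03]  turn units [ 0.02  0.05 16.2 ] q [-0.03  0.33  0.32  1.45 -0.1   1.37 -1.04]
```

View pics/w17.png

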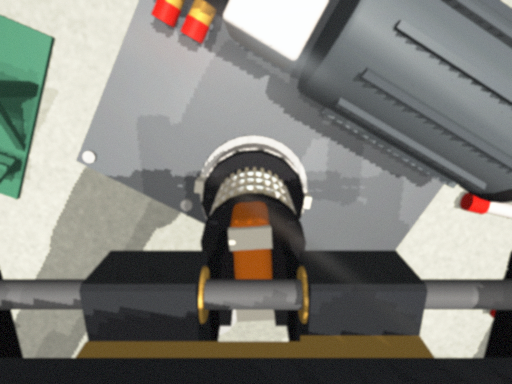

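View pics/s17.png

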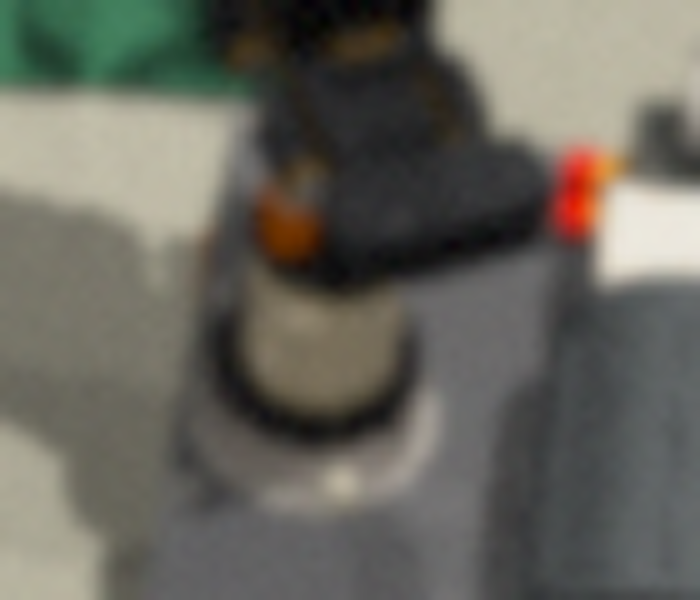

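At the stop (1.6 N m at about 80°; blocks at (200,184)/(307,202) now lie across the wing). I'll ease the moment and let go.

>>> send_rows(
  commands=[
    [0, 0, 0, 0, 0, 0.3, 1],
    [0, 0, 0, 0, 0, 0.1, 1],
    [0, 0, 0, 0, 0, 0, 0.5],
    [0, 0, 0, 0, 0, 0, 0.3],
    [0, 0, 0, 0, 0, 0, 0],
    [0, 0, 0, 0, 0, 0, -0.5],
    [0, 0, 0, 0, 0, 0, -0.5],
    [0, 0, 0, 0, 0, 0, -0.5],
    [0, 0, 0, 0, 0, 0, -0.5],
  ],
  grip_force=30,
)

```text
time: 25.97
ee_pos: [0.6036, -0.1788, 0.2379]
eef_rot: [0.99, 0.14, 0.003, 0.002]
ft_force: [0.2, 0.4, -0.2]
width: 0.054
```

```bash
python3 - <<'E'
from h import *
goto([.601,-.179,.2355],Rtool(94.9,0,0))
E
```

```text
t 25.97 pos [ 0.6036 -0.1788  0.2379] F [ 0.2  0.4 -0.2] T [-0.03  0.14  0.05] w 0.054
 shift units [-0.09 -0.01 -0.08]  turn units [-1.000e-02  9.000e-02  1.576e+01] q [-0.03  0.33  0.31  1.45 -0.1   1.37 -1.  ]
```

Released (no force). Straight up, then back clear for a check.

>>> send_rows(
  commands=[
    [0, 0, 0.2, 0, 0, 0, -0.5],
    [0, 0, 0.5, 0, 0, 0, -0.5],
    [0, 0, 0.8, 0, 0, 0, -0.5],
    [0, 0, 0.9, 0, 0, 0, -0.5],
    [0, 0, 0.9, 0, 0, 0, -0.5],
    [-0.4, 0, 0.8, 0, 0, 0, -0.5],
    [-0.7, 0, 0.3, 0, 0, 0, -0.5],
    [-0.7, 0, 0, 0, 0, 0, -0.5],
    [-0.3, 0, 0, 0, 0, 0, -0.5],
    [0, 0, 0, 0, 0, 0, -0.5],
  ],
)

```text
time: 26.8
ee_pos: [0.5371, -0.1781, 0.3788]
eef_rot: [0.99, 0.14, 0.003, 0.003]
ft_force: [-0.3, -0.2, -0.5]
width: 0.0654
```

```bash
python3 - <<'E'
from h import *
goto([.601,-.179,.2355],Rtool(94.9,0,0))
s=r.read_state(); im=r.camera("wrist"); cv2.imwrite("pics/w18.png",im); print(s["ee_pos"].tolist(),s["eef_rot"].tolist())
im=r.camera("side"); cv2.imwrite("pics/s18.png",cv2.resize(im[180:240,250:320],(700,600),interpolation=cv2.INTER_CUBIC))
im=r.camera("top"); cv2.imwrite("pics/t18.png",im)
E
```

```text
t 26.8 pos [ 0.5371 -0.1781  0.3788] F [-0.3 -0.2 -0.5] T [-0.14  0.13 -0.01] w 0.0654
 shift units [ 2.13 -0.03 -4.78]  turn units [-1.000e-02  9.000e-02  1.576e+01] q [-0.04  0.16  0.33  1.36 -0.05  1.62 -1.01]
[0.5370648264687102, -0.17808514651955318, 0.3788332366763467] [0.990156557312738, 0.1399124580081008, 0.0027913595151133432, 0.0025892888551774652]
```

View pics/w18.png

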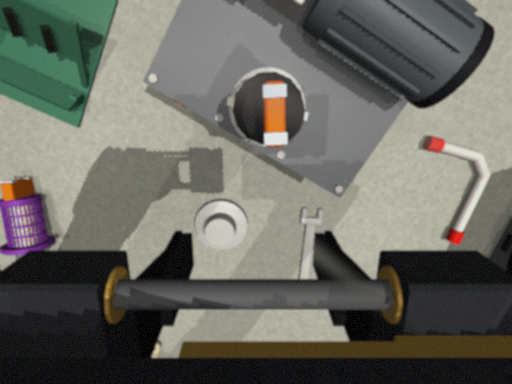

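View pics/s18.png

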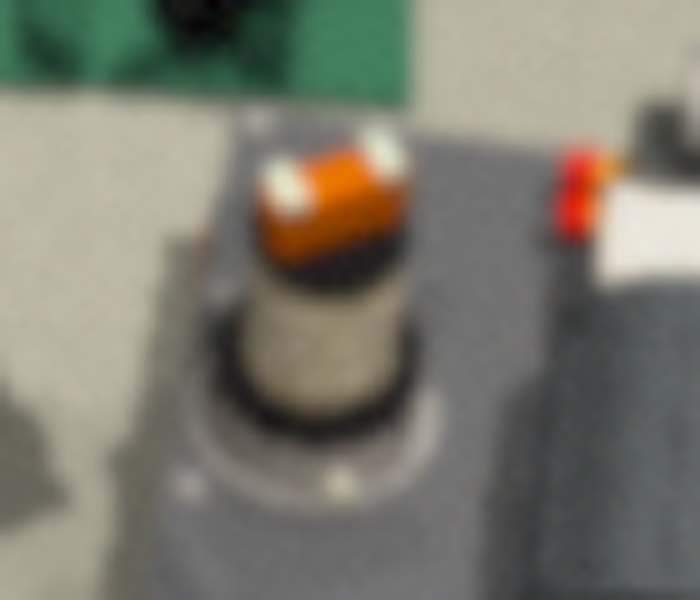

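View pics/t18.png

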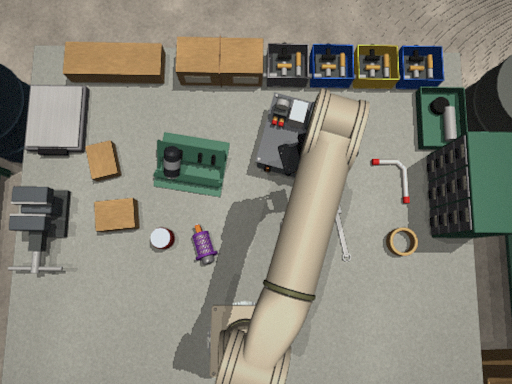

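```bash
python3 - <<'E'
from h import *
s=dict(ee_pos=[0.53706,-0.178085,0.378833],eef_rot=[0.9901566,0.1399125,0.0027914,0.0025893])
im=cv2.imread("pics/w18.png"); cv2.imwrite("pics/w18z.png",cv2.resize(im[55:165,215:325],(600,600),interpolation=cv2.INTER_CUBIC))
hsv=cv2.cvtColor(im,cv2.COLOR_BGR2HSV); w=cv2.inRange(hsv,(0,0,180),(179,70,255)); roi=np.zeros_like(w); roi[75:150,225:312]=255
n,l,st,c=cv2.connectedComponentsWithStats(w&roi)
for i in range(1,n):
    if st[i,4]>10: print(st[i],c[i].round(1))
z=.154+.109
a,b=onz("wrist",(274.5,89.5),z,s),onz("wrist",(275.5,138),z,s); d=a-b
print("marks mid",((a+b)/2).round(4),"az",np.degrees(np.arctan2(d[1],d[0])),np.linalg.norm(d))
e,f=onz("wrist",(231,101),.147,s),onz("wrist",(306,116.5),.147,s); g=e-f
print("blocks mid",((e+f)/2).round(4),"az",np.degrees(np.arctan2(g[1],g[0])),np.linalg.norm(g))
E
```

```text
[243  75  10   4  19] [246.9  76. ]
[285  75  16  14  50] [293.5  80.5]
[263  83  24  15 318] [274.2  90.5]
[304 112   4   9  25] [305.7 115.9]
[264 132  23  14 285] [275.3 138.1]
marks mid [ 0.6019 -0.1786  0.263 ] az 18.399291876560405 0.038876286870843595
blocks mid [ 0.6008 -0.1799  0.147 ] az 94.74008995849722 0.08882759407667794
```

View pics/w18z.png

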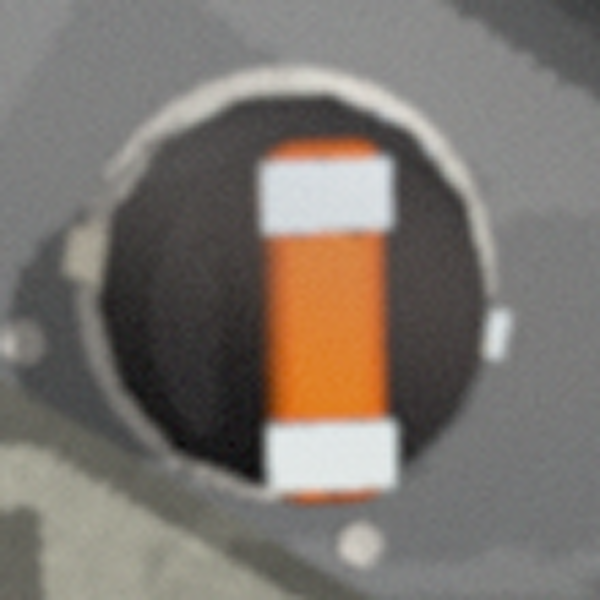

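>>> send_rows(
  commands=[
    [0, 0, 0, 0, 0, 0, -0.5],
    [0, 0, 0, 0, 0, 0, -0.5],
  ],
)

```text
time: 27.12
ee_pos: [0.5397, -0.1768, 0.3757]
eef_rot: [0.99, 0.141, 0.001, 0.002]
ft_force: [-0.7, -0.2, -0.3]
width: 0.0653
```

```bash
python3 - <<'E'
from h import *
s=r.read_state(); print(np.round(s["joint_vel"],3),np.round(s["ft_force"],1)); print(r.close_job())
E
```

```text
[-0.002  0.022 -0.002 -0.005 -0.004 -0.001 -0.001] [-0.7 -0.2 -0.3]
the job is handed in; nothing more can be done
None
```

The breather is locked in the tank adaptor and released. I handed the job in at about 27 s of the 70 s limit; no verdict was reported.

**What I did:** I lifted the breather from the rack by its body, stood it upright on the free bench right of the tank and let go. I then took it again from above by the wing grip, lowered it through the openings without side contact, turned it clockwise to the stop (1.6 N m) and let go.

**Last checks:**
- **Turn:** the wrist picture gives about 76° between the wing and the openings.
- **Centring:** the wing marks lie about 1.7 mm from the midpoint of the adaptor's white blocks, within the 2 mm camera calibration.
- **Height and seal:** worked out from the tool height, not seen directly. The breather's middle is about 42 mm above the free seal, and the seal is pressed in about 3 mm.
- **Release:** the forces on the tool were near zero. The hand stands well above and beside the breather, touching nothing.
- **Other goods:** the last top view shows most of them where they were. It hides the pipe flange and part of the spanner behind the arm, but the wrist view shows both. I judged this by eye and did not measure it.

**What disagreed:**
- My first yaw over the adaptor was 90° off; the wrist picture showed it before anything touched, and I turned it back.
- The tool read about 80° at the stop, against 76° in the picture. I put the difference down to the flex at the stop and easing off before release.

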